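Lay up the Talavera shelf's serving caddy

TASK

Gather the four empty serving pieces from the tiled shelf into the wooden caddy, each set down (not dropped) upright and flat in the nest of its own shape and size: the empty pinch pot in the wide round nest, the empty wooden cup in the narrow round one, the square dish in the square one and the oblong dish in the long one. Leave the pinch pot with the candle and the cup with the marble standing where they are.

Things in the scene. Friction and masses are not known exactly. Their poses are not given: they have to be found in the camera images.
- pinch_pot: the empty pinch pot: round open terracotta bowl, 64 mm across (56 mm at the foot, straight sides from 10 mm up), 40 mm high, wall 5 mm, about 110 g. Belongs in the wide round nest. Origin at the centre of its underside, z up. Loose, stands upright on the table (underside at height 0).
- wood_cup: the empty wooden cup: round, straight-sided, 44 mm across, 46 mm high, wall 4 mm, about 50 g. Belongs in the narrow round nest. Origin at the centre of its underside, z up. Loose, stands upright on the table (underside at height 0).
- square_dish: square open terracotta dish, 50 x 50 mm, 36 mm high, wall 5 mm, about 100 g, x and y along its sides. Belongs in the square nest. Origin at the centre of its underside, z up. Loose, stands upright on the table (underside at height 0).
- long_dish: oblong open terracotta dish, 38 mm along its x, 84 mm along its y, 34 mm high, wall 5 mm, about 110 g. Belongs in the long nest, either way round. Origin at the centre of its underside, z up. Loose, stands upright on the table (underside at height 0).
- candle_pot: LOOK-ALIKE, stays: a pinch pot of the same size (64 mm across, 40 mm high) with a cream candle 38 mm thick standing in it, 68 mm high to the wick's tip. Origin at the centre of its underside, z up. Loose, stands upright on the table (underside at height 0).
- marble_cup: LOOK-ALIKE, stays: a wooden cup of the same size (44 mm across, 46 mm high) with a 31 mm green glass marble lying loose inside. Origin at the centre of its underside, z up. Loose, stands upright on the table (underside at height 0).
- nest_wide: the wide round nest: ring 92 mm outside, 82 mm inside. Pale wood, one of four fixed two by two (102 x 130 mm apart, any corner) in a dark wooden caddy (272 x 216 mm, rim 22 mm above the table). Origin: centre of its underside, 6 mm above the table; x, y along the caddy's sides, z up. Its floor is 4 mm above the origin, its wall tops 16 mm.
- nest_narrow: the narrow round nest: ring 72 mm outside, 62 mm inside. Pale wood, one of four fixed two by two (102 x 130 mm apart, any corner) in a dark wooden caddy (272 x 216 mm, rim 22 mm above the table). Origin: centre of its underside, 6 mm above the table; x, y along the caddy's sides, z up. Its floor is 4 mm above the origin, its wall tops 16 mm.
- nest_square: the square nest: frame 78 x 78 mm outside, 68 x 68 mm inside. Pale wood, one of four fixed two by two (102 x 130 mm apart, any corner) in a dark wooden caddy (272 x 216 mm, rim 22 mm above the table). Origin: centre of its underside, 6 mm above the table; x, y along the caddy's sides, z up. Its floor is 4 mm above the origin, its wall tops 16 mm.
- nest_long: the long nest: trough 66 mm along its x and 114 mm along its y outside, 56 x 104 mm inside. Pale wood, one of four fixed two by two (102 x 130 mm apart, any corner) in a dark wooden caddy (272 x 216 mm, rim 22 mm above the table). Origin: centre of its underside, 6 mm above the table; x, y along the caddy's sides, z up. Its floor is 4 mm above the origin, its wall tops 16 mm.
Things that resemble listed ones, but are neither listed nor needed, are in the scene too. What is shaped like the wood_cup but black or turquoise is not meant. What is shaped like the long_dish but blue is not meant.

How it is judged:
At the end, for the whole second after the job is handed in: Each of the four pieces stands on its own nest's floor: centre within 15 mm, underside at most 5 mm above the floor, tilt under 0.12 rad, at rest; the oblong dish along its nest within 0.26 rad; candle pot and marble cup upright, at rest, within 15 mm of their starts (horizontal distance between pinch_pot and nest_wide below 0.015 m and z of pinch_pot in the frame of nest_wide between 0 and 0.009 m and angle between each of pinch_pot, wood_cup, square_dish, long_dish's own z axis and vertical below 0.12 rad and linear speed of each of pinch_pot, wood_cup, square_dish, long_dish, candle_pot, marble_cup below 0.02 m/s and horizontal distance between wood_cup and nest_narrow below 0.015 m and z of wood_cup in the frame of nest_narrow between 0 and 0.009 m and horizontal distance between square_dish and nest_square below 0.015 m and z of square_dish in the frame of nest_square between 0 and 0.009 m and horizontal distance between long_dish and nest_long below 0.015 m and z of long_dish in the frame of nest_long between 0 and 0.009 m and angle between the y axis of long_dish and the y axis of nest_long, either way round below 0.26 rad and distance of each of candle_pot, marble_cup from where it was at the start of the episode below 0.015 m and angle between each of candle_pot, marble_cup's own z axis and vertical below 0.15 rad); the robot touches nothing.
It fails at once if the candle pot or the marble cup is pushed or lifted more than 15 mm from where it stood, or tipped (distance of any of candle_pot, marble_cup from where it was at the start of the episode above 0.015 m or angle between any of candle_pot, marble_cup's own z axis and vertical above 0.35 rad).
It fails at once if a piece is dropped: let go over its nest with its underside still more than 30 mm above the nest's underside (26 mm above its floor) ((horizontal distance between pinch_pot and nest_wide below 0.04 m and z of pinch_pot in the frame of nest_wide above 0.03 m and contact force between the fingers and pinch_pot below 0.02 N) or (horizontal distance between wood_cup and nest_narrow below 0.04 m and z of wood_cup in the frame of nest_narrow above 0.03 m and contact force between the fingers and wood_cup below 0.02 N) or (horizontal distance between square_dish and nest_square below 0.04 m and z of square_dish in the frame of nest_square above 0.03 m and contact force between the fingers and square_dish below 0.02 N) or (horizontal distance between long_dish and nest_long below 0.04 m and z of long_dish in the frame of nest_long above 0.03 m and contact force between the fingers and long_dish below 0.02 N)).
It also fails if it takes over 109 s, if anything falls off the work surface, if the arm or the gripper's body presses on something with over 40 N, if the wrist force passes 120 N, or if a joint passes its speed limit or range.

ROBOT

A 6-joint arm with a two-finger parallel gripper is mounted at the origin on the work surface. World frame = base frame: x ahead of the robot, y to its left, z up, the work surface at z = 0. Lengths are in m, angles in rad, forces in N, time in s.
With the tool pointing down it reaches from about 0.275 to 0.825 m from the base axis. Payload 5.2 kg.
Tool frame: the origin (TCP) lies at the very end of the fingers, on their centre line; the grasp point (between the pads) lies env.grip_point_offset behind it (env.grip_point_offset is the distance from the TCP to the grasp point, in m); z points along the fingers, y is the line along which they close (so a half turn about z gives the same grasp; the last joint's range is limited). The gripper opens to 93 mm and grips with 3 to 60 N. Pads are 15 mm wide; open, the fingers measure 128 mm over their backs; the gripper's body (75 mm by 188 mm) begins 65 mm behind the grasp point.
Start: joints at [1.053, 0.259, 1.535, -0, 1.348, -0.203], TCP at [0.17, 0.523, 0.219] pointing down, gripper open.
Joint ranges: [-3.14, 3.14], [-0.91, 2.08], [0.19, 2.58], [-1.22, 4.36], [0.22, 2.71], [-3.12, 3.12]. Speed limits (rad/s): [2.57, 2.57, 3.14, 3.14, 3.14, 3.14].

INTERFACE

Orientations are given as a unit quaternion [x, y, z, w].
In Python, from station import env, grab_frame gives the robot as it stands. The module is installed in compiled form; this text tells all that it offers.
- The arm moves only by the tool move_arm, never from a script. Its argument "motion" is a list of rows, each an object with "offset": the shift along the tool's x, y, z as a fraction of full scale, a list of three; "yaw": the turn about the tool's z as a fraction of full scale; "grip": the opening, from -1 (shut) to 1 (fully open). A call has 1 to 8 rows; each row is the pose to reach, as a shift and turn from the pose commanded when the call began, along the tool's axes at that moment; what a row does not reach only later rows make up. Full scale, the value 1, is 0.12 m for a shift and 90 degrees for a turn. A row lasts 1/12 s, in which the tool goes at most 41.7 mm and 7.16 degrees, less where a joint would pass 70% of its speed; a pose out of reach is approached as far as the arm can. A call with a number of a shift or a turn outside -1 to 1 is refused whole. A call with a gripper value outside its range is refused whole. The fingers move at their own pace and stop on an object; "squeeze" is the grip in N (left out, the last holds). Time passes only in rows, so rows that repeat a pose let the fingers close. It gives the time, the measured TCP pose, the force, the opening and the grip force at its end, in the units of the state.
- env.sense(): the state, without advancing time (a new reading comes with each control period).
- grab_frame(name): name is "scene" or "top" or "wrist"; returns a dict with "img" (400x640x3 uint8, red, green, blue), "fx", "fy", "cx", "cy" (pixels), "pose" (4x4, takes a point from camera to world coordinates); the wrist camera has in their place "tool_from_camera" (4x4, takes a point from camera to tool coordinates, whose origin is the TCP and whose axes are the flange's). Camera axes: x right, y down, z forward; pixel columns grow to the right and rows downward; lengths in m; the calibration is good to about 2 mm. A picture is of the moment at which its call begins: read the wrist's pose just before it. There is no depth.
- env.sign_off(): hands the job in; it is judged then, once.
The state is a dict: "time_s": time; "joint_positions": joint angles; "joint_vel": joint speeds; "joint_efforts": joint torques, N m; "tcp_pos": TCP position; "ee_rot": TCP orientation; "force": force on the tool from outside, world axes, zero at the start; "moment": the same for the moment, N m; "gripper_width": finger opening in m; "grip_force": force on a finger pad.
Only numpy, scipy, OpenCV 4.12 (cv2) and the standard library are available. Lean on these libraries where they do the work, as an engineer would, in place of code of your own. Each camera call takes 0.05 s, during which the arm holds its last target. There are 200 camera calls.

## Working session

There is one attempt and no reset: what is moved stays moved. The work goes in short steps, Python scripts to look and compute and a tool call to move; the robot and the scene stay as the last step left them, time stands still between calls to the robot, and variables do not carry over. Pictures are saved under pics/ and viewed, at most 14 in all, crops included, and the job is handed in when it is done.

Besides the shell and the picture viewer there is one more tool, called as a command line: name --argument value ..., lists and objects as JSON in quotes. move_arm: Moves the arm, as the interface text tells. Its arguments: {"type":"object","properties":{"motion":{"type":"array","items":{"type":"object","properties":{"offset":{"type":"array","items":{"type":"number"}},"yaw":{"type":"number"},"grip":{"type":"number"}}}},"squeeze":{"type":"number"}},"required":["motion"]}

```bash
mkdir -p pics; python3 - <<'E'
from station import env, grab_frame
import cv2,numpy as np
s=env.sense()
print({k:np.round(v,3).tolist() for k,v in s.items()}, env.grip_point_offset)
for n in ("scene","top"):
    f=grab_frame(n); cv2.imwrite(f"pics/{n}0.png",f["img"][:,:,::-1])
    print(n,f["fx"],f["fy"],f["cx"],f["cy"],np.round(f["pose"],4).tolist())
f=grab_frame("wrist");print(np.round(f["tool_from_camera"],4).tolist(),f["fx"])
E
```

```text
{'time_s': 0.0, 'joint_positions': [1.053, 0.259, 1.536, 0.0, 1.348, -0.203], 'joint_vel': [0.001, -0.0, 0.001, -0.003, 0.0, 0.002], 'joint_efforts': [0.002, -43.729, -28.401, 0.072, 0.041, -0.0], 'tcp_pos': [0.17, 0.523, 0.218], 'ee_rot': [0.157, 0.988, -0.001, -0.0], 'force': [-0.006, -0.239, -0.587], 'moment': [-0.003, 0.005, 0.052], 'grip_force': 0.0, 'gripper_width': 0.093} 0.0188
scene 488.75049980370113 488.75049980370113 316.45892621183947 200.56122408231488 [[0.2905, 0.7315, -0.6169, 1.2082], [0.9567, -0.2345, 0.1724, -0.2812], [-0.0185, -0.6403, -0.7679, 0.9542], [0.0, 0.0, 0.0, 1.0]]
top 401.8830219973525 401.8830219973525 308.80011694795354 199.6342711997515 [[-0.018, -0.9899, 0.1404, 0.3407], [-0.9998, 0.0162, -0.0142, -0.056], [0.0118, -0.1406, -0.99, 1.1804], [0.0, 0.0, 0.0, 1.0]]
[[0.0001, -0.9542, -0.2991, 0.0839], [1.0, 0.0002, -0.0003, -0.0004], [0.0004, -0.2991, 0.9542, -0.1657], [0.0, 0.0, 0.0, 1.0]] 326.84086891830714
```

View pics/top0.png

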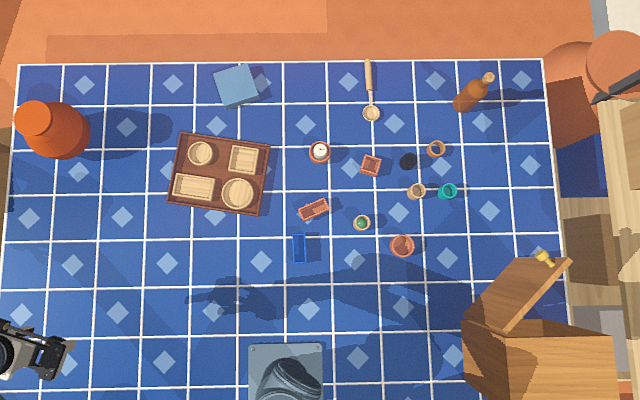

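View pics/scene0.png

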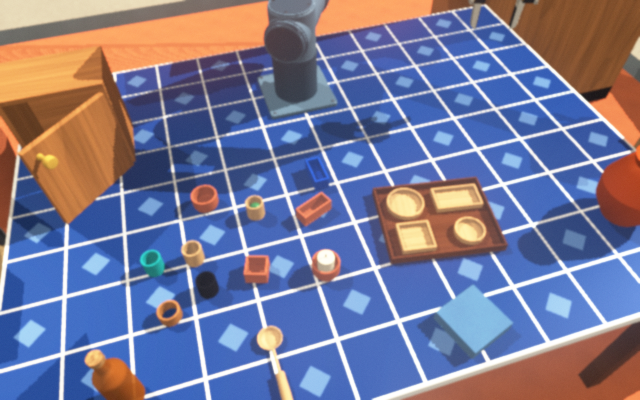

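Top view: the caddy is at (218,173). The empty wide pot is at (402,245), the square dish at (371,165), the oblong dish at (313,209), the candle pot at (319,151) and the marble cup at (361,222). There are two cup candidates, the pale wooden one at (416,190) and a brownish-orange ring at (436,148). I'll enlarge to decide between them.

```bash
cat > h.py <<'E'
from station import env, grab_frame
import cv2,numpy as np
def ray(f,u,v,z,T=None):
    T=f["pose"] if T is None else T
    d=T[:3,:3]@np.array([(u-f["cx"])/f["fx"],(v-f["cy"])/f["fy"],1.]); o=T[:3,3]
    return (o+d*(z-o[2])/d[2])[:2]
def proj(f,p,T=None):
    T=f["pose"] if T is None else T
    q=np.linalg.inv(T)@np.r_[p,1.]; return q[0]/q[2]*f["fx"]+f["cx"],q[1]/q[2]*f["fy"]+f["cy"]
E
python3 - <<'E'
import cv2,numpy as np
t=cv2.imread("pics/top0.png"); s=cv2.imread("pics/scene0.png")
a=cv2.resize(t[130:265,290:460],None,fx=4.4,fy=4.4,interpolation=cv2.INTER_CUBIC)[:300*2,:748]
b=s[180:330,130:330]
cv2.imwrite("pics/c1.png",a); cv2.imwrite("pics/c2.png",cv2.resize(b,None,fx=4,fy=4,interpolation=cv2.INTER_CUBIC))
E
```

```text
(no output)
```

View pics/c1.png

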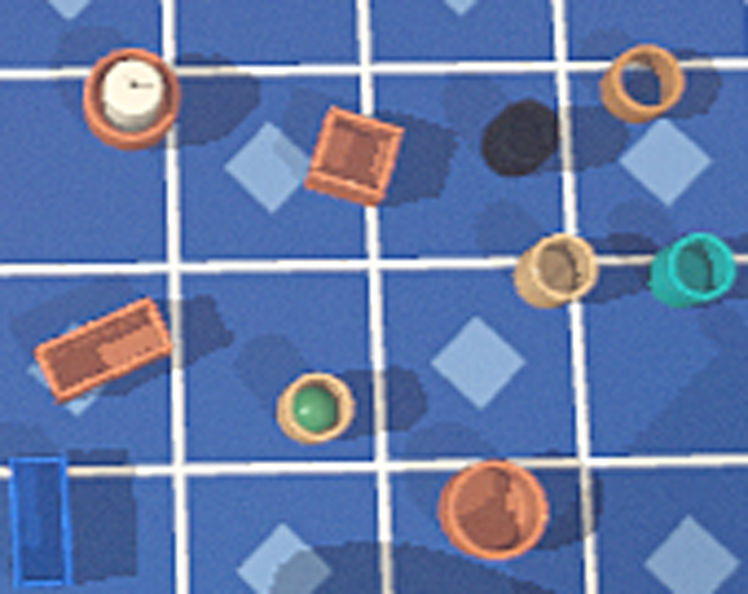

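View pics/c2.png

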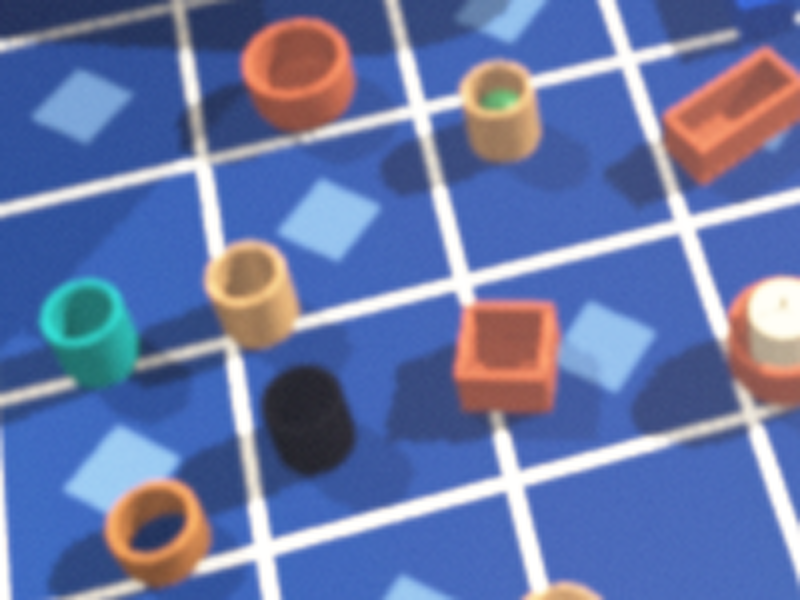

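The object at (436,148) is an open ring: blue tile shows through it. So the wooden cup is (416,190), which has a floor and the same wood as the marble cup. Next I'll measure everything from both views.

```bash
cat > meas.py <<'E'
from h import *
def terra(im):
    h=cv2.cvtColor(im,cv2.COLOR_RGB2HSV)
    return cv2.inRange(h,(0,60,50),(28,255,255))
def silh(f,m,uv,z):
    n,l,st,c=cv2.connectedComponentsWithStats(m)
    ys,xs=np.nonzero(l); d=np.hypot(xs-uv[0],ys-uv[1]); i=d.argmin()
    k=(l==l[ys[i],xs[i]]).astype(np.uint8)
    c=cv2.findContours(k,0,2)[0]; c=max(c,key=cv2.contourArea); hl=cv2.convexHull(c)[:,0]
    P=np.array([ray(f,u,v,z) for u,v in hl]).astype(np.float32)*1000
    M=cv2.moments(P-P.mean(0)); ce=P.mean(0)+np.array([M["m10"],M["m01"]])/M["m00"]
    r=cv2.minAreaRect(P-P.mean(0))
    return ce,r[1],r[2],k.sum()
E
python3 - <<'E'
from meas import *
F={n:grab_frame(n) for n in("top","scene")}
H=dict(pot=(40,(402,245)),cup=(46,(416,190)),sq=(36,(371,165)),lng=(34,(313,209)),candle=(40,(319,151)),marble=(46,(361,222)))
for k,(h,uv) in H.items():
    p=silh(F["top"],terra(F["top"]["img"]),uv,h/2000)
    q=proj(F["scene"],[*(p[0]/1000),h/2000])
    s=silh(F["scene"],terra(F["scene"]["img"]),q,h/2000)
    for x in(p,s): print(k,np.round(x[0],1),np.round(x[1]),round(x[2],1),x[3])
# nests
for n in F:
    f=F[n]; im=f["img"]; h=cv2.cvtColor(im,cv2.COLOR_RGB2HSV)
    m=cv2.inRange(h,(5,30,130),(30,150,255))
    for k,uv in dict(nar=(201,152),sq=(243,158),lng=(194,187),wide=(238,193)).items():
        if n=="scene": uv=proj(f,[*ray(F["top"],*uv,.022),.022])
        x=silh(f,m,uv,.020); print(n,k,np.round(x[0],1),np.round(x[1]),round(x[2],1),x[3])
E
```

```text
pot [ 367.8 -337.5] [67. 60.] 89.0 418
pot [ 362.7 -337.6] [91. 64.] 10.1 581
cup [ 525.2 -386.6] [44. 55.] 17.4 235
cup [ 523.4 -387.5] [73. 44.] 6.3 440
sq [ 605.9 -256. ] [51. 58.] 70.1 330
sq [ 604.7 -257.2] [55. 68.] 72.4 608
lng [478.1 -85.4] [41. 86.] 23.5 397
lng [475.8 -85.2] [55. 97.] 23.8 648
candle [ 647.7 -106.6] [62. 67.] 89.1 202
candle [ 643.2 -106.6] [61. 79.] 72.4 414
marble [ 436.  -222.5] [43. 48.] 43.4 124
marble [ 434.1 -222.9] [42. 77.] 87.9 325
top nar [589.3 184.2] [292. 216.] 80.1 5099
top sq [589.3 184.2] [292. 216.] 80.1 5099
top lng [589.3 184.2] [292. 216.] 80.1 5099
top wide [589.3 184.2] [292. 216.] 80.1 5099
scene nar [592.8 184.3] [261. 211.] 80.1 6121
scene sq [592.8 184.3] [261. 211.] 80.1 6121
scene lng [592.8 184.3] [261. 211.] 80.1 6121
scene wide [592.8 184.3] [261. 211.] 80.1 6121
```

```bash
python3 - <<'E'
from meas import *
F={n:grab_frame(n) for n in("top","scene")}
for n in F:
    f=F[n]; im=f["img"]; h=cv2.cvtColor(im,cv2.COLOR_RGB2HSV)
    m0=cv2.inRange(h,(0,30,40),(30,255,255))
    c=[proj(f,[.591+a,.184+b,.02]) for a in(-.11,.11) for b in(-.14,.14)]
    roi=np.zeros(im.shape[:2],np.uint8); cv2.fillConvexPoly(roi,cv2.convexHull(np.array(c).astype(np.int32)),255)
    g=im[:,:,1].copy(); v=g[(roi>0)&(m0>0)]
    t,_=cv2.threshold(v.reshape(-1,1),0,255,cv2.THRESH_OTSU)
    m=((g>t)&(roi>0)&(m0>0)).astype(np.uint8)
    m=cv2.morphologyEx(m,cv2.MORPH_OPEN,np.ones((2,2),np.uint8)); cv2.imwrite(f"pics/m_{n}.png",m*255)
    C={}
    for k,uv in dict(nar=(201,152),sq=(243,158),lng=(194,187),wide=(238,193)).items():
        if n=="scene": uv=proj(f,[*ray(F["top"],*uv,.022),.022])
        x=silh(f,m,uv,.018); C[k]=x[0]; print(n,k,np.round(x[0],1),np.round(x[1]),round(x[2],1),x[3])
    a=(C["nar"]-C["lng"]+C["sq"]-C["wide"])/2; b=(C["nar"]-C["sq"]+C["lng"]-C["wide"])/2
    print(np.hypot(*a),np.degrees(np.arctan2(a[1],a[0])),np.hypot(*b),np.degrees(np.arctan2(b[1],b[0])),np.mean(list(C.values()),0))
E
```

```text
top nar [646.6 245.1] [70. 68.] 1.4 402
top sq [626.  117.1] [80. 81.] 80.2 691
top lng [547.2 262.1] [116.  68.] 80.4 854
top wide [525.4 134.3] [91. 89.] 89.1 739
101.46360172583661 -9.699524263366289 129.65846562860378 80.58149934403374 [586.2905678  189.64895713]
scene nar [652.1 249.5] [73. 73.] 72.4 571
scene sq [630.2 121.2] [82. 82.] 79.4 903
scene lng [551.7 266.2] [117.  70.] 80.5 899
scene wide [530.7 138.5] [91. 90.] 72.2 809
101.41479471412786 -9.658854669524976 129.75094639775293 80.50928630082954 [591.17763992 193.8732192 ]
```

```bash
cat > plan.py <<'E'
# plan.py: list the offset/yaw numbers to go through waypoints (x,y,z,deg of tool y)
from h import *
import sys
from scipy.spatial.transform import Rotation as R
def plan(*W):
    s=env.sense(); p=np.array(s["tcp_pos"]); M=R.from_quat(s["ee_rot"]).as_matrix()
    a=np.degrees(np.arctan2(M[1,1],M[0,1]))
    print("now",p.round(4),round(a,1),"w",round(s["gripper_width"],4),"grip",round(s["grip_force"],1),"t",s["time_s"],"F",np.round(s["force"],1), "tilt",M[2,2].round(4))
    for x,y,z,b in W:
        ty=np.radians(a); Y=np.array([np.cos(ty),np.sin(ty),0]); Z=np.array([0,0,-1.]); X=np.cross(Y,Z)
        d=np.array([x,y,z])-p; loc=np.array([d@X,d@Y,d@Z])/.12
        n=max(1,int(np.ceil(abs(loc).max()-1e-6)))
        dy=-((b-a+90)%180-90)/90
        print((x,y,z,b),n,"x",np.round(loc/n,3).tolist(),"yaw(last)",round(dy,3)," step mm",round(np.linalg.norm(loc/n)*120))
        p=np.array([x,y,z]); a=a-dy*90
E
python3 -c "
from plan import *
plan((.45,.2,.219,72),(.477,-.0855,.12,23.5),(.477,-.0855,.018,23.5))"
```

```text
now [0.1702 0.5229 0.2185] 72.0 w 0.0929 grip 0.0 t 0.35 F [0.4 0.4 1.1] tilt -1.0
(0.45, 0.2, 0.219, 72) 4 x [-0.763, -0.459, -0.001] yaw(last) -0.0  step mm 107
(0.477, -0.0855, 0.12, 23.5) 3 x [-0.316, -0.731, 0.275] yaw(last) 0.539  step mm 101
(0.477, -0.0855, 0.018, 23.5) 1 x [0.0, 0.0, 0.85] yaw(last) -0.0  step mm 102
```

move_arm --motion '[{"offset": [-0.76, -0.46, 0], "yaw": 0, "grip": 1}, {"offset": [-0.76, -0.46, 0], "yaw": 0, "grip": 1}, {"offset": [-0.76, -0.46, 0], "yaw": 0, "grip": 1}, {"offset": [-0.76, -0.46, 0], "yaw": 0, "grip": 1}]' --squeeze 30

```text
time_s: 0.68
tcp_pos: [0.2423, 0.4395, 0.2187]
ee_rot: [0.158, 0.987, -0.001, 0.001]
force: [-0.3, 0.6, 0.2]
gripper_width: 0.0932
grip_force: 0.0
```

move_arm --motion '[{"offset": [-0.76, -0.46, 0], "yaw": 0, "grip": 1}, {"offset": [-0.76, -0.46, 0], "yaw": 0, "grip": 1}, {"offset": [-0.76, -0.46, 0], "yaw": 0, "grip": 1}, {"offset": [-0.76, -0.46, 0], "yaw": 0, "grip": 1}]'

```text
time_s: 1.02
tcp_pos: [0.3118, 0.3595, 0.2188]
ee_rot: [0.158, 0.987, -0.0, 0.001]
force: [0.7, 1.0, 0.2]
gripper_width: 0.0932
grip_force: 0.0
```

move_arm --motion '[{"offset": [-0.76, -0.46, 0], "yaw": 0, "grip": 1}, {"offset": [-0.76, -0.46, 0], "yaw": 0, "grip": 1}, {"offset": [-0.76, -0.46, 0], "yaw": 0, "grip": 1}, {"offset": [-0.76, -0.46, 0], "yaw": 0, "grip": 1}]'

```text
time_s: 1.35
tcp_pos: [0.3815, 0.2793, 0.2187]
ee_rot: [0.158, 0.987, -0.0, 0.001]
force: [0.1, 0.2, 0.3]
gripper_width: 0.0927
grip_force: 0.0
```

move_arm --motion '[{"offset": [-0.76, -0.46, 0], "yaw": 0, "grip": 1}, {"offset": [-0.76, -0.46, 0], "yaw": 0, "grip": 1}, {"offset": [-0.76, -0.46, 0], "yaw": 0, "grip": 1}, {"offset": [-0.76, -0.46, 0], "yaw": 0, "grip": 1}, {"offset": [-0.76, -0.46, 0], "yaw": 0, "grip": 1}]'

```text
time_s: 1.77
tcp_pos: [0.4488, 0.2008, 0.2184]
ee_rot: [0.158, 0.987, 0.0, -0.0]
force: [0.1, 0.1, -0.6]
gripper_width: 0.0932
grip_force: 0.0
```

```bash
cat > wr.py <<'E'
from meas import *
from scipy.spatial.transform import Rotation as R
def wrist(name):
    s=env.sense(); f=grab_frame("wrist"); T=np.eye(4); T[:3,:3]=R.from_quat(s["ee_rot"]).as_matrix(); T[:3,3]=s["tcp_pos"]
    f["pose"]=T@f["tool_from_camera"]; cv2.imwrite(f"pics/{name}.png",f["img"][:,:,::-1]); return f
E
python3 - <<'E'
from wr import *
f=wrist("w1")
N=dict(nar=(.649,.247),sq=(.628,.119),lng=(.5495,.264),wide=(.528,.1365))
for k,p in N.items(): print(k,np.round(proj(f,[*p,.022])))
P=dict(lng=(.477,-.0855),sq=(.6055,-.2565))
for k,p in P.items(): print(k,np.round(proj(f,[*p,.034])))
E
```

```text
nar [398. 311.]
sq [299. 324.]
lng [392. 240.]
wide [286. 254.]
lng [ 98. 274.]
sq [ 33. 388.]
```

View pics/w1.png

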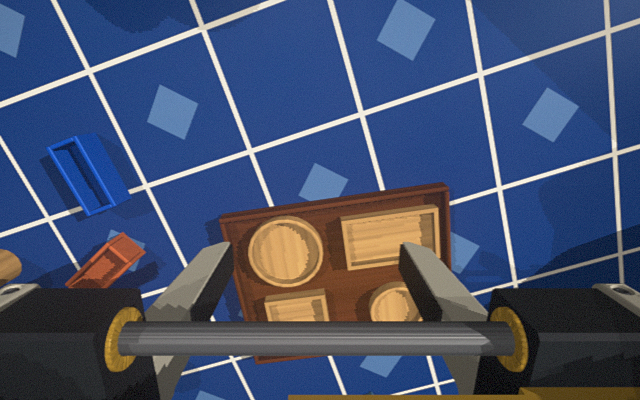

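The wrist view agrees with the nest centres (wide seen at about (286,251), predicted (286,254)). The oblong dish's rim centre looks to be at (106,266), predicted (98,274). I'll recheck it from above.

```bash
python3 - <<'E'
from wr import *
from plan import plan
f=wrist("w2")
for uv in [(66,285),(126,233),(146,247),(106,266),(286,251)]: print(uv,(ray(f,*uv,.034)*1000).round(1))
plan((.44,-.06,.16,23.5),(.477,-.0855,.018,23.5))
E
```

```text
(66, 285) [ 478. -129.]
(126, 233) [439.4 -27.1]
(146, 247) [462.5 -13.2]
(106, 266) [470.1 -70. ]
(286, 251) [518.2 141.1]
now [0.4478 0.2016 0.2185] 72.0 w 0.093 grip 0.0 t 1.8667 F [-0.4 -0.2 -0.1] tilt -1.0
(0.44, -0.06, 0.16, 23.5) 3 x [-0.204, -0.698, 0.163] yaw(last) 0.539  step mm 89
(0.477, -0.0855, 0.018, 23.5) 2 x [-0.159, 0.099, 0.592] yaw(last) -0.0  step mm 74
```

move_arm --motion '[{"offset": [-0.2, -0.7, 0.16], "yaw": 0, "grip": 1}, {"offset": [-0.2, -0.7, 0.16], "yaw": 0, "grip": 1}, {"offset": [-0.2, -0.7, 0.16], "yaw": 0, "grip": 1}]'

```text
time_s: 2.12
tcp_pos: [0.4437, 0.1105, 0.1982]
ee_rot: [0.157, 0.988, -0.001, -0.001]
force: [-0.3, 0.4, 0.6]
gripper_width: 0.0929
grip_force: 0.0
```

move_arm --motion '[{"offset": [-0.2, -0.7, 0.16], "yaw": 0, "grip": 1}, {"offset": [-0.2, -0.7, 0.16], "yaw": 0, "grip": 1}, {"offset": [-0.2, -0.7, 0.16], "yaw": 0, "grip": 1}]'

```text
time_s: 2.37
tcp_pos: [0.4414, 0.0228, 0.1793]
ee_rot: [0.158, 0.988, -0.001, -0.001]
force: [-0.3, 0.0, -0.1]
gripper_width: 0.0932
grip_force: 0.0
```

move_arm --motion '[{"offset": [-0.2, -0.7, 0.16], "yaw": 0.54, "grip": 1}, {"offset": [-0.2, -0.7, 0.16], "yaw": 0.54, "grip": 1}, {"offset": [-0.2, -0.7, 0.16], "yaw": 0.54, "grip": 1}, {"offset": [-0.2, -0.7, 0.16], "yaw": 0.54, "grip": 1}, {"offset": [-0.2, -0.7, 0.16], "yaw": 0.54, "grip": 1}, {"offset": [-0.2, -0.7, 0.16], "yaw": 0.54, "grip": 1}, {"offset": [-0.2, -0.7, 0.16], "yaw": 0.54, "grip": 0.4}, {"offset": [-0.2, -0.7, 0.16], "yaw": 0.54, "grip": 0.4}]'

```text
time_s: 3.03
tcp_pos: [0.4394, -0.06, 0.1613]
ee_rot: [0.55, 0.835, 0.0, -0.0]
force: [0.3, 0.8, 0.3]
gripper_width: 0.0837
grip_force: 0.0
```

```bash
python3 - <<'E'
from wr import *
from plan import plan
f=wrist("w3")
u=proj(f,[.477,-.0855,.034]); print(u)
x=silh(f,terra(f["img"]),u,.017); print(x)
plan((.477,-.0855,.018,23.5))
E
```

```text
(np.float64(341.46336731084796), np.float64(232.16525179052397))
(array([479.43572571, -88.43443637]), (39.36515426635742, 96.48417663574219), 23.52931785583496, np.uint64(3452))
now [ 0.4394 -0.0602  0.1613] 23.6 w 0.08 grip 0.0 t 3.0833 F [ 0.1 -0.2 -0.4] tilt -1.0
(0.477, -0.0855, 0.018, 23.5) 2 x [-0.159, 0.101, 0.597] yaw(last) 0.001  step mm 75
```

View pics/w3.png

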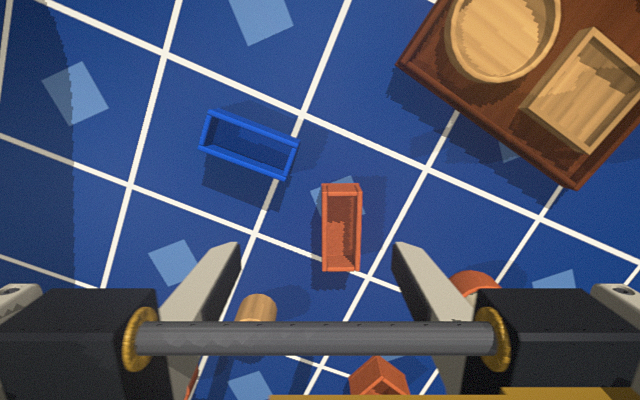

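The dish sits centred and aligned at about (341,228), and the position agrees. Grasping.

move_arm --motion '[{"offset": [-0.33, 0.206, 0.4], "yaw": 0, "grip": 0.4}, {"offset": [-0.33, 0.206, 0.4], "yaw": 0, "grip": 0.4}, {"offset": [-0.33, 0.206, 0.4], "yaw": 0, "grip": 0.4}, {"offset": [-0.33, 0.206, 0.4], "yaw": 0, "grip": 0.4}]'

```text
time_s: 3.42
tcp_pos: [0.4771, -0.0873, 0.1122]
ee_rot: [0.548, 0.836, -0.0, -0.002]
force: [0.6, -0.9, -0.2]
gripper_width: 0.0652
grip_force: 0.0
```

move_arm --motion '[{"offset": [0, 0, 0.4], "yaw": 0, "grip": 0.4}, {"offset": [0, 0, 0.6], "yaw": 0, "grip": 0.4}, {"offset": [0, 0, 0.8], "yaw": 0, "grip": 0.4}, {"offset": [0, 0, 0.8], "yaw": 0, "grip": 0.4}, {"offset": [0, 0, 0.8], "yaw": 0, "grip": -0.5}, {"offset": [0, 0, 0.8], "yaw": 0, "grip": -0.5}, {"offset": [0, 0, 0.8], "yaw": 0, "grip": -0.5}, {"offset": [0, 0, 0.8], "yaw": 0, "grip": -0.5}]'

```text
time_s: 4.08
tcp_pos: [0.479, -0.0888, 0.019]
ee_rot: [0.549, 0.836, 0.0, 0.002]
force: [1.3, 0.9, -0.3]
gripper_width: 0.0432
grip_force: 0.0
```

move_arm --motion '[{"offset": [0, 0, 0], "yaw": 0, "grip": -0.5}, {"offset": [0, 0, 0], "yaw": 0, "grip": -0.5}, {"offset": [0, 0, 0], "yaw": 0, "grip": -0.5}, {"offset": [0, 0, 0], "yaw": 0, "grip": -0.5}]'

```text
time_s: 4.42
tcp_pos: [0.4787, -0.0887, 0.0186]
ee_rot: [0.549, 0.836, 0.0, 0.001]
force: [0.0, 0.7, 8.1]
gripper_width: 0.0375
grip_force: 30.0
```

```bash
python3 -c "
from plan import *
plan((.479,-.089,.12,23.5),(.548,.263,.1,-9.6),(.548,.263,.045,-9.6),(.548,.263,.029,-9.6),(.548,.263,.12,-9.6),(.605,-.256,.12,-19.5),(.6055,-.2565,.018,-19.5))"
```

```text
now [ 0.4787 -0.0887  0.0186] 23.4 w 0.0375 grip 30.0 t 4.4167 F [0.  0.7 8.1] tilt -1.0
(0.479, -0.089, 0.12, 23.5) 1 x [-0.003, 0.001, -0.845] yaw(last) -0.001  step mm 101
(0.548, 0.263, 0.1, -9.6) 3 x [0.82, 0.566, 0.056] yaw(last) 0.368  step mm 120
(0.548, 0.263, 0.045, -9.6) 1 x [0.0, 0.0, 0.458] yaw(last) -0.0  step mm 55
(0.548, 0.263, 0.029, -9.6) 1 x [0.0, 0.0, 0.133] yaw(last) -0.0  step mm 16
(0.548, 0.263, 0.12, -9.6) 1 x [0.0, 0.0, -0.758] yaw(last) -0.0  step mm 91
(0.605, -0.256, 0.12, -19.5) 5 x [-0.837, 0.238, 0.0] yaw(last) 0.11  step mm 104
(0.6055, -0.2565, 0.018, -19.5) 1 x [-0.003, 0.005, 0.85] yaw(last) -0.0  step mm 102
```

move_arm --motion '[{"offset": [0, 0, -0.3], "yaw": 0, "grip": -0.5}, {"offset": [0, 0, -0.6], "yaw": 0, "grip": -0.5}, {"offset": [0, 0, -0.85], "yaw": 0, "grip": -0.5}, {"offset": [0, 0, -0.85], "yaw": 0, "grip": -0.5}]'

```text
time_s: 4.75
tcp_pos: [0.4814, -0.0899, 0.1253]
ee_rot: [0.549, 0.836, 0.001, 0.006]
force: [0.3, -0.6, -2.1]
gripper_width: 0.0376
grip_force: 30.0
```

move_arm --motion '[{"offset": [0.2, 0.14, 0.01], "yaw": 0, "grip": -0.5}, {"offset": [0.45, 0.31, 0.03], "yaw": 0, "grip": -0.5}, {"offset": [0.7, 0.48, 0.05], "yaw": 0, "grip": -0.5}, {"offset": [0.82, 0.565, 0.056], "yaw": 0, "grip": -0.5}]'

```text
time_s: 5.08
tcp_pos: [0.5004, 0.0319, 0.1119]
ee_rot: [0.549, 0.836, 0.0, -0.001]
force: [-0.1, -0.9, -0.9]
gripper_width: 0.0376
grip_force: 30.0
```

move_arm --motion '[{"offset": [0.25, 0.17, 0.02], "yaw": 0, "grip": -0.5}, {"offset": [0.5, 0.34, 0.04], "yaw": 0, "grip": -0.5}, {"offset": [0.7, 0.48, 0.05], "yaw": 0, "grip": -0.5}, {"offset": [0.82, 0.565, 0.056], "yaw": 0, "grip": -0.5}]'

```text
time_s: 5.42
tcp_pos: [0.5238, 0.149, 0.1051]
ee_rot: [0.549, 0.836, 0.0, -0.0]
force: [-0.4, -0.8, -1.2]
gripper_width: 0.0376
grip_force: 30.0
```

move_arm --motion '[{"offset": [0.25, 0.17, 0.02], "yaw": 0.07, "grip": -0.5}, {"offset": [0.5, 0.34, 0.04], "yaw": 0.14, "grip": -0.5}, {"offset": [0.7, 0.48, 0.05], "yaw": 0.21, "grip": -0.5}, {"offset": [0.82, 0.565, 0.056], "yaw": 0.28, "grip": -0.5}, {"offset": [0.82, 0.565, 0.056], "yaw": 0.33, "grip": -0.5}, {"offset": [0.82, 0.565, 0.056], "yaw": 0.367, "grip": -0.5}, {"offset": [0.82, 0.565, 0.056], "yaw": 0.367, "grip": -0.5}]'

```text
time_s: 6.0
tcp_pos: [0.5467, 0.2638, 0.0982]
ee_rot: [0.764, 0.645, -0.001, -0.0]
force: [-0.5, -0.2, -1.1]
gripper_width: 0.0378
grip_force: 30.0
```

```bash
python3 - <<'E'
from wr import *
from plan import plan
f=wrist("w4")
plan((.548,.263,.045,-9.6),(.548,.263,.029,-9.6))
E
```

```text
now [0.5468 0.2634 0.0983] -9.6 w 0.0376 grip 30.0 t 6.05 F [-0.6 -0.4 -1.1] tilt -1.0
(0.548, 0.263, 0.045, -9.6) 1 x [-0.002, 0.011, 0.444] yaw(last) 0.0  step mm 53
(0.548, 0.263, 0.029, -9.6) 1 x [0.0, 0.0, 0.133] yaw(last) -0.0  step mm 16
```

View pics/w4.png

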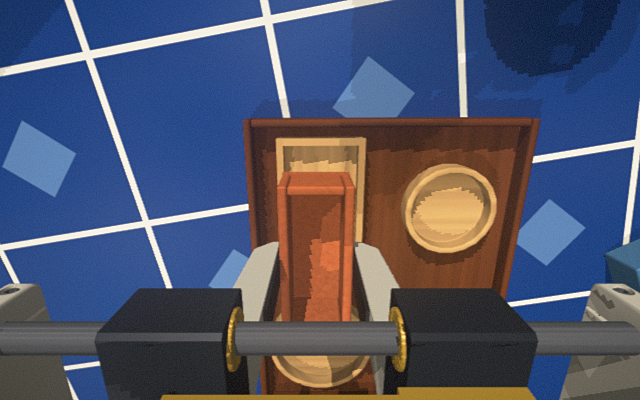

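```bash
python3 - <<'E'
from wr import *
f=wrist("w5")
A=ray(f,276,140,.022)*1000;B=ray(f,366,138,.022)*1000; print(A,B,np.hypot(*(A-B)))
t=np.radians(80.4); d=np.array([np.cos(t),np.sin(t)]); print("long centre",(A+B)/2-57*d)
print("narrow",ray(f,449,209,.020)*1000, "dish far rim mid", ray(f,317,176,.098-.0186+.034)*1000)
E
```

```text
[526.95887036 322.95087598] [592.08790842 313.44867339] 65.81856464784366
long centre [550.01757083 261.99800057]
narrow [650.0815597  247.54260189] dish far rim mid [555.32987429 311.93299164]
```

move_arm --motion '[{"offset": [-0.045, 0.026, 0.15], "yaw": 0, "grip": -0.5}, {"offset": [-0.045, 0.026, 0.3], "yaw": 0, "grip": -0.5}, {"offset": [-0.045, 0.026, 0.42], "yaw": 0, "grip": -0.5}, {"offset": [-0.045, 0.026, 0.48], "yaw": 0, "grip": -0.5}, {"offset": [-0.045, 0.026, 0.53], "yaw": 0, "grip": -0.5}, {"offset": [-0.045, 0.026, 0.56], "yaw": 0, "grip": -0.5}, {"offset": [-0.045, 0.026, 0.57], "yaw": 0, "grip": -0.5}, {"offset": [-0.045, 0.026, 0.57], "yaw": 0, "grip": -0.5}]'

```text
time_s: 6.77
tcp_pos: [0.5497, 0.2575, 0.0308]
ee_rot: [0.764, 0.645, 0.0, 0.0]
force: [0.2, -0.5, -0.2]
gripper_width: 0.0378
grip_force: 30.0
```

move_arm --motion '[{"offset": [0, 0, 0.013], "yaw": 0, "grip": -0.5}, {"offset": [0, 0, 0.013], "yaw": 0, "grip": -0.5}, {"offset": [0, 0, 0.013], "yaw": 0, "grip": 0.3}, {"offset": [0, 0, 0.013], "yaw": 0, "grip": 0.3}, {"offset": [0, 0, 0.013], "yaw": 0, "grip": 0.3}, {"offset": [0, 0, 0.013], "yaw": 0, "grip": 0.3}]'

```text
time_s: 7.27
tcp_pos: [0.5496, 0.2575, 0.0292]
ee_rot: [0.764, 0.645, 0.0, 0.0]
force: [-0.0, 0.0, -0.9]
gripper_width: 0.0584
grip_force: 0.0
```

move_arm --motion '[{"offset": [0, 0, -0.3], "yaw": 0, "grip": 0.4}, {"offset": [0, 0, -0.6], "yaw": 0, "grip": 0.4}, {"offset": [0, 0, -0.75], "yaw": 0, "grip": 0.4}, {"offset": [0, 0, -0.75], "yaw": 0, "grip": 0.4}]'

```text
time_s: 7.6
tcp_pos: [0.5526, 0.2584, 0.1243]
ee_rot: [0.764, 0.645, 0.004, 0.002]
force: [0.1, 0.4, 0.1]
gripper_width: 0.0651
grip_force: 0.0
```

```bash
python3 - <<'E'
from wr import *
from plan import plan
f=wrist("w6")
x=silh(f,terra(f["img"]),proj(f,[.55,.262,.04]),.027); print(x)
plan((.605,-.20,.12,-9.6),(.605,-.256,.12,-19.5),(.6055,-.2565,.018,-19.5))
E
```

```text
(array([592.25617783, 233.63435626]), (192.58851623535156, 209.570556640625), 80.39732360839844, np.uint64(45776))
now [0.5512 0.258  0.1217] -9.7 w 0.0653 grip 0.0 t 7.65 F [ 0.1 -0.7 -1. ] tilt -1.0
(0.605, -0.2, 0.12, -9.6) 4 x [-0.922, 0.271, 0.004] yaw(last) -0.001  step mm 115
(0.605, -0.256, 0.12, -19.5) 1 x [-0.46, 0.078, 0.0] yaw(last) 0.11  step mm 56
(0.6055, -0.2565, 0.018, -19.5) 1 x [-0.003, 0.005, 0.85] yaw(last) -0.0  step mm 102
```

View pics/w6.png

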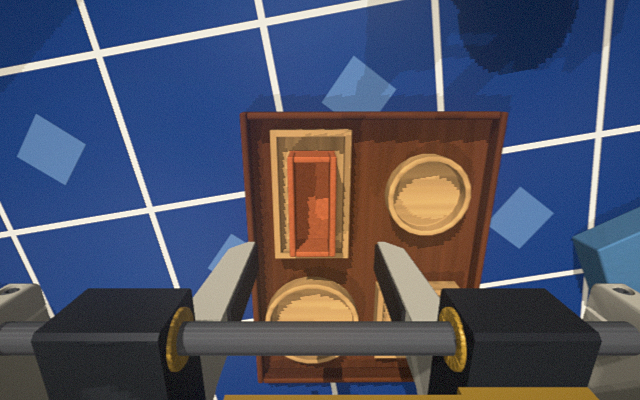

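The oblong dish is in its nest: rim centre (311,204), nest centre (311,194). I'll check this in numbers, then go for the square dish.

move_arm --motion '[{"offset": [-0.92, 0.27, 0], "yaw": 0, "grip": 0.6}, {"offset": [-0.92, 0.27, 0], "yaw": 0, "grip": 0.6}, {"offset": [-0.92, 0.27, 0], "yaw": 0, "grip": 0.6}, {"offset": [-0.92, 0.27, 0], "yaw": 0, "grip": 0.6}]'

```text
time_s: 7.98
tcp_pos: [0.5626, 0.1379, 0.1172]
ee_rot: [0.765, 0.644, -0.002, 0.0]
force: [0.6, 0.0, -0.7]
gripper_width: 0.0743
grip_force: 0.0
```

move_arm --motion '[{"offset": [-0.92, 0.27, 0], "yaw": 0, "grip": 0.6}, {"offset": [-0.92, 0.27, 0], "yaw": 0, "grip": 0.6}, {"offset": [-0.92, 0.27, 0], "yaw": 0, "grip": 0.6}, {"offset": [-0.92, 0.27, 0], "yaw": 0, "grip": 0.6}]'

```text
time_s: 8.32
tcp_pos: [0.5764, 0.0239, 0.1175]
ee_rot: [0.766, 0.643, -0.001, 0.0]
force: [0.3, 0.3, 0.3]
gripper_width: 0.0746
grip_force: 0.0
```

move_arm --motion '[{"offset": [-0.92, 0.27, 0], "yaw": 0, "grip": 0.6}, {"offset": [-0.92, 0.27, 0], "yaw": 0, "grip": 0.6}, {"offset": [-0.92, 0.27, 0], "yaw": 0, "grip": 0.6}, {"offset": [-0.92, 0.27, 0], "yaw": 0, "grip": 0.6}]'

```text
time_s: 8.65
tcp_pos: [0.59, -0.0901, 0.1176]
ee_rot: [0.766, 0.643, -0.001, 0.0]
force: [-0.1, 0.2, 0.6]
gripper_width: 0.0743
grip_force: 0.0
```

move_arm --motion '[{"offset": [-0.92, 0.27, 0], "yaw": 0, "grip": 0.6}, {"offset": [-0.92, 0.27, 0], "yaw": 0.04, "grip": 0.6}, {"offset": [-0.92, 0.27, 0], "yaw": 0.11, "grip": 0.6}, {"offset": [-0.92, 0.27, 0], "yaw": 0.11, "grip": 0.6}, {"offset": [-0.92, 0.27, 0], "yaw": 0.11, "grip": 0.6}]'

```text
time_s: 9.07
tcp_pos: [0.6026, -0.1997, 0.1174]
ee_rot: [0.818, 0.576, -0.0, -0.001]
force: [-0.0, 1.5, 0.4]
gripper_width: 0.0742
grip_force: 0.0
```

```bash
python3 - <<'E'
from wr import *
from plan import plan
f=wrist("w7")
p=np.array([.6055,-.2565])
x=silh(f,terra(f["img"]),proj(f,[*p,.03]),.018); print(x, proj(f,[*p,.036]))
plan((.605,-.256,.12,-19.5),(.6055,-.2565,.018,-19.5))
t=grab_frame("top")
x=silh(t,terra(t["img"])&0,(0,0),0) if 0 else None
c=cv2.imread("pics/w6.png"); 
E
```

```text
(array([ 605.46148437, -259.10794961]), (67.34306335449219, 52.99768829345703), 71.36920166015625, np.uint64(3911)) (np.float64(342.0353608686261), np.float64(268.51542492924955))
now [ 0.6025 -0.1983  0.1175] -19.6 w 0.0744 grip 0.0 t 9.1167 F [-1.   0.4 -0.2] tilt -1.0
(0.605, -0.256, 0.12, -19.5) 1 x [-0.446, 0.181, -0.021] yaw(last) -0.001  step mm 58
(0.6055, -0.2565, 0.018, -19.5) 1 x [-0.003, 0.005, 0.85] yaw(last) -0.0  step mm 102
```

View pics/w7.png

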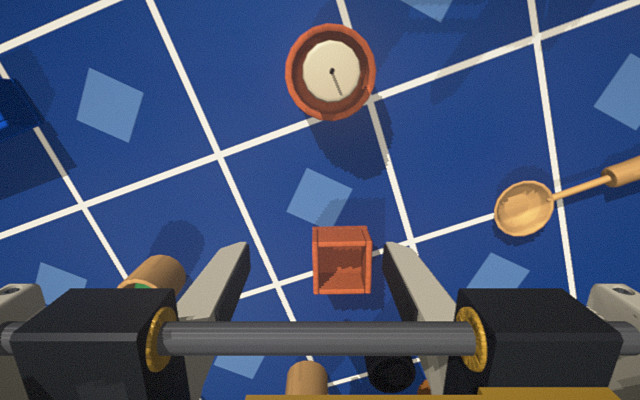

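move_arm --motion '[{"offset": [-0.456, 0.189, 0], "yaw": 0, "grip": 0.6}, {"offset": [-0.456, 0.189, 0], "yaw": 0, "grip": 0.6}, {"offset": [-0.456, 0.189, 0], "yaw": 0, "grip": 0.6}, {"offset": [-0.456, 0.189, 0.3], "yaw": 0, "grip": 0.6}, {"offset": [-0.456, 0.189, 0.6], "yaw": 0, "grip": 0.6}, {"offset": [-0.456, 0.189, 0.75], "yaw": 0, "grip": 0.6}, {"offset": [-0.456, 0.189, 0.83], "yaw": 0, "grip": 0.6}, {"offset": [-0.456, 0.189, 0.83], "yaw": 0, "grip": 0.6}]'

```text
time_s: 9.83
tcp_pos: [0.6046, -0.2563, 0.0167]
ee_rot: [0.817, 0.577, -0.001, -0.003]
force: [-0.4, 0.3, -0.0]
gripper_width: 0.0741
grip_force: 0.0
```

move_arm --motion '[{"offset": [0, 0, 0], "yaw": 0, "grip": -0.5}, {"offset": [0, 0, 0], "yaw": 0, "grip": -0.5}, {"offset": [0, 0, 0], "yaw": 0, "grip": -0.5}, {"offset": [0, 0, 0], "yaw": 0, "grip": -0.5}, {"offset": [0, 0, 0], "yaw": 0, "grip": -0.5}, {"offset": [0, 0, 0], "yaw": 0, "grip": -0.5}, {"offset": [0, 0, 0], "yaw": 0, "grip": -0.5}]'

```text
time_s: 10.42
tcp_pos: [0.6067, -0.2591, 0.0209]
ee_rot: [0.817, 0.577, 0.0, 0.001]
force: [-0.5, 1.1, 7.4]
gripper_width: 0.0497
grip_force: 30.0
```

```bash
python3 -c "
from plan import *
plan((.6055,-.2575,.13,-19.5),(.628,.119,.1,-9.6),(.628,.119,.03,-9.6),(.628,.119,.12,-9.6),(.5245,-.387,.12,-40))"
```

```text
now [ 0.6067 -0.2591  0.0209] -19.6 w 0.0497 grip 30.0 t 10.4167 F [-0.5  1.1  7.4] tilt -1.0
(0.6055, -0.2575, 0.13, -19.5) 1 x [0.009, -0.014, -0.909] yaw(last) -0.001  step mm 109
(0.628, 0.119, 0.1, -9.6) 4 x [0.755, -0.218, 0.062] yaw(last) -0.11  step mm 95
(0.628, 0.119, 0.03, -9.6) 1 x [0.0, 0.0, 0.583] yaw(last) -0.0  step mm 70
(0.628, 0.119, 0.12, -9.6) 1 x [0.0, 0.0, -0.75] yaw(last) -0.0  step mm 90
(0.5245, -0.387, 0.12, -40) 5 x [-0.86, -0.029, 0.0] yaw(last) 0.338  step mm 103
```

move_arm --motion '[{"offset": [0, 0, -0.3], "yaw": 0, "grip": -0.5}, {"offset": [0, 0, -0.6], "yaw": 0, "grip": -0.5}, {"offset": [0, 0, -0.91], "yaw": 0, "grip": -0.5}, {"offset": [0, 0, -0.91], "yaw": 0, "grip": -0.5}]'

```text
time_s: 10.75
tcp_pos: [0.6102, -0.2614, 0.1375]
ee_rot: [0.817, 0.577, 0.003, 0.007]
force: [1.9, -0.8, 1.0]
gripper_width: 0.0498
grip_force: 30.0
```

move_arm --motion '[{"offset": [0.25, -0.07, 0], "yaw": 0, "grip": -0.5}, {"offset": [0.5, -0.15, 0], "yaw": 0, "grip": -0.5}, {"offset": [0.755, -0.22, 0], "yaw": 0, "grip": -0.5}]'

```text
time_s: 11.0
tcp_pos: [0.6111, -0.1642, 0.1284]
ee_rot: [0.818, 0.576, 0.0, 0.0]
force: [0.1, 0.3, -1.4]
gripper_width: 0.0496
grip_force: 30.0
```

move_arm --motion '[{"offset": [0.25, -0.07, 0], "yaw": 0, "grip": -0.5}, {"offset": [0.5, -0.15, 0], "yaw": 0, "grip": -0.5}, {"offset": [0.755, -0.22, 0], "yaw": 0, "grip": -0.5}]'

```text
time_s: 11.25
tcp_pos: [0.6166, -0.0691, 0.1282]
ee_rot: [0.817, 0.576, -0.0, -0.0]
force: [-0.6, 0.3, -1.3]
gripper_width: 0.0498
grip_force: 30.0
```

move_arm --motion '[{"offset": [0.25, -0.07, 0], "yaw": 0, "grip": -0.5}, {"offset": [0.5, -0.15, 0], "yaw": 0, "grip": -0.5}, {"offset": [0.755, -0.22, 0.1], "yaw": 0, "grip": -0.5}]'

```text
time_s: 11.5
tcp_pos: [0.6238, 0.0251, 0.1185]
ee_rot: [0.817, 0.577, 0.002, 0.002]
force: [-0.1, -0.4, -1.0]
gripper_width: 0.0499
grip_force: 30.0
```

move_arm --motion '[{"offset": [0.25, -0.07, 0.05], "yaw": -0.03, "grip": -0.5}, {"offset": [0.5, -0.15, 0.1], "yaw": -0.06, "grip": -0.5}, {"offset": [0.755, -0.22, 0.15], "yaw": -0.11, "grip": -0.5}, {"offset": [0.755, -0.22, 0.15], "yaw": -0.11, "grip": -0.5}, {"offset": [0.755, -0.22, 0.15], "yaw": -0.11, "grip": -0.5}]'

```text
time_s: 11.92
tcp_pos: [0.6272, 0.1199, 0.0976]
ee_rot: [0.763, 0.646, -0.0, -0.0]
force: [0.4, -0.0, -1.2]
gripper_width: 0.0501
grip_force: 30.0
```

```bash
python3 - <<'E'
from wr import *
from plan import plan
f=wrist("w8")
plan((.628,.1175,.05,-9.6),(.628,.1175,.031,-9.6))
# long-dish check: rim vs nest in this view
print("long nest->",proj(f,[.550,.262,.022]),"dish rim->",proj(f,[.550,.262,.044]),"narrow",proj(f,[.650,.2475,.022]))
E
```

```text
now [0.6276 0.1185 0.098 ] -9.6 w 0.0497 grip 30.0 t 11.9667 F [ 0.9 -0.7  0. ] tilt -1.0
(0.628, 0.1175, 0.05, -9.6) 1 x [-0.007, 0.005, 0.4] yaw(last) -0.0  step mm 48
(0.628, 0.1175, 0.031, -9.6) 1 x [0.0, 0.0, 0.158] yaw(last) -0.0  step mm 19
long nest-> (np.float64(166.27270733533666), np.float64(30.50290151955724)) dish rim-> (np.float64(150.21577186049112), np.float64(23.07881498483951)) narrow (np.float64(318.3549724692416), np.float64(26.760493329888675))
```

View pics/w8.png

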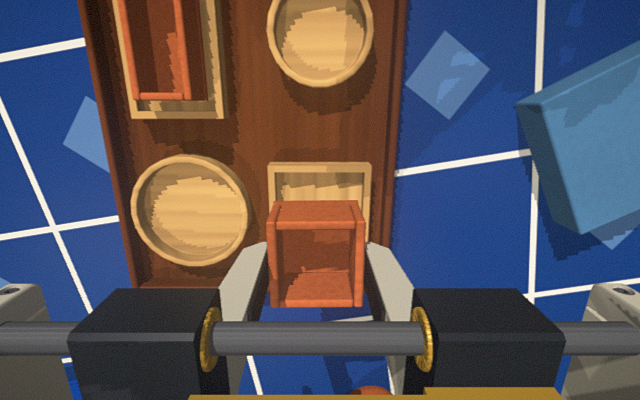

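move_arm --motion '[{"offset": [-0.005, 0.005, 0.15], "yaw": 0, "grip": -0.5}, {"offset": [-0.005, 0.005, 0.3], "yaw": 0, "grip": -0.5}, {"offset": [-0.005, 0.005, 0.4], "yaw": 0, "grip": -0.5}, {"offset": [-0.005, 0.005, 0.47], "yaw": 0, "grip": -0.5}, {"offset": [-0.005, 0.005, 0.52], "yaw": 0, "grip": -0.5}, {"offset": [-0.005, 0.005, 0.545], "yaw": 0, "grip": -0.5}, {"offset": [-0.005, 0.005, 0.555], "yaw": 0, "grip": -0.5}, {"offset": [-0.005, 0.005, 0.56], "yaw": 0, "grip": -0.5}]'

```text
time_s: 12.63
tcp_pos: [0.6288, 0.117, 0.032]
ee_rot: [0.764, 0.645, 0.0, 0.0]
force: [-2.3, -0.8, 3.1]
gripper_width: 0.0496
grip_force: 30.0
```

move_arm --motion '[{"offset": [0, 0, 0.005], "yaw": 0, "grip": -0.5}, {"offset": [0, 0, 0.005], "yaw": 0, "grip": -0.5}]'

```text
time_s: 12.8
tcp_pos: [0.6289, 0.1171, 0.032]
ee_rot: [0.764, 0.645, 0.0, 0.001]
force: [-3.0, -1.7, 3.9]
gripper_width: 0.05
grip_force: 30.0
```

move_arm --motion '[{"offset": [0, 0, 0], "yaw": 0, "grip": 0.4}, {"offset": [0, 0, 0], "yaw": 0, "grip": 0.4}, {"offset": [0, 0, 0], "yaw": 0, "grip": 0.4}, {"offset": [0, 0, 0], "yaw": 0, "grip": 0.4}, {"offset": [0, 0, -0.3], "yaw": 0, "grip": 0.4}, {"offset": [0, 0, -0.6], "yaw": 0, "grip": 0.4}, {"offset": [0, 0, -0.75], "yaw": 0, "grip": 0.4}, {"offset": [0, 0, -0.75], "yaw": 0, "grip": 0.4}]'

```text
time_s: 13.47
tcp_pos: [0.6319, 0.1176, 0.1263]
ee_rot: [0.764, 0.645, 0.004, 0.003]
force: [-0.5, 0.4, 0.7]
gripper_width: 0.0655
grip_force: 0.0
```

```bash
python3 - <<'E'
from wr import *
from plan import plan
plan((.55,-.35,.12,-40),(.5245,-.387,.028,-40))
f=wrist("w9")
m=cv2.inRange(cv2.cvtColor(f["img"],cv2.COLOR_RGB2HSV),(0,150,120),(11,255,255))
m=cv2.morphologyEx(m,cv2.MORPH_OPEN,np.ones((3,3),np.uint8))
c=cv2.findContours(m,0,2)[0]
for k in sorted(c,key=cv2.contourArea)[-4:]:
    print(cv2.boundingRect(k),cv2.contourArea(k))
print("sq rim pred",proj(f,[.628,.119,.046]),"long rim pred",proj(f,[.55,.262,.044]))
E
```

```text
now [0.6319 0.1176 0.1263] -9.7 w 0.0655 grip 0.0 t 13.4667 F [-0.5  0.4  0.7] tilt -1.0
(0.55, -0.35, 0.12, -40) 4 x [-0.989, -0.005, 0.013] yaw(last) 0.337  step mm 119
(0.5245, -0.387, 0.028, -40) 1 x [-0.373, 0.035, 0.767] yaw(last) -0.0  step mm 102
(337, 107, 7, 14) 59.0
(343, 363, 45, 31) 1050.0
(130, 0, 67, 99) 1902.0
(279, 171, 64, 68) 4061.5
sq rim pred (np.float64(309.9880244824277), np.float64(209.33471800341914)) long rim pred (np.float64(160.71294810572294), np.float64(30.536559978375465))
```

View pics/w9.png

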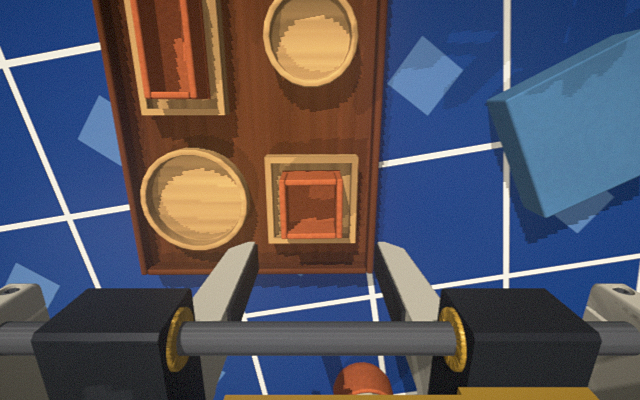

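The square dish is seated: rim centre (311,205), predicted (310,209). Now the wooden cup.

```bash
python3 -c "
from plan import *
plan((.495,-.43,.12,-40))"
```

```text
now [0.6304 0.1175 0.1236] -9.7 w 0.0653 grip 0.0 t 13.5167 F [ 0.  -0.4 -0.1] tilt -1.0
(0.495, -0.43, 0.12, -40) 5 x [-0.937, -0.069, 0.006] yaw(last) 0.337  step mm 113
```

move_arm --motion '[{"offset": [-0.937, -0.07, 0], "yaw": 0, "grip": 0.4}, {"offset": [-0.937, -0.07, 0], "yaw": 0, "grip": 0.4}, {"offset": [-0.937, -0.07, 0], "yaw": 0, "grip": 0.4}]'

```text
time_s: 13.77
tcp_pos: [0.5994, 0.0062, 0.1188]
ee_rot: [0.764, 0.645, -0.001, -0.001]
force: [0.0, 0.5, -0.8]
gripper_width: 0.0651
grip_force: 0.0
```

move_arm --motion '[{"offset": [-0.937, -0.07, 0], "yaw": 0, "grip": 0.4}, {"offset": [-0.937, -0.07, 0], "yaw": 0, "grip": 0.4}, {"offset": [-0.937, -0.07, 0], "yaw": 0, "grip": 0.4}]'

```text
time_s: 14.02
tcp_pos: [0.5721, -0.104, 0.1189]
ee_rot: [0.764, 0.645, -0.001, -0.001]
force: [1.0, -0.7, -0.4]
gripper_width: 0.0652
grip_force: 0.0
```

move_arm --motion '[{"offset": [-0.937, -0.07, 0], "yaw": 0, "grip": 0.4}, {"offset": [-0.937, -0.07, 0], "yaw": 0, "grip": 0.4}, {"offset": [-0.937, -0.07, 0], "yaw": 0, "grip": 0.4}]'

```text
time_s: 14.27
tcp_pos: [0.545, -0.2135, 0.1189]
ee_rot: [0.765, 0.645, -0.001, -0.001]
force: [-0.0, -0.2, 0.7]
gripper_width: 0.0652
grip_force: 0.0
```

move_arm --motion '[{"offset": [-0.937, -0.07, 0], "yaw": 0, "grip": 0.4}, {"offset": [-0.937, -0.07, 0], "yaw": 0, "grip": 0.4}, {"offset": [-0.937, -0.07, 0], "yaw": 0, "grip": 0.4}]'

```text
time_s: 14.52
tcp_pos: [0.5179, -0.323, 0.1188]
ee_rot: [0.765, 0.645, -0.001, -0.001]
force: [-0.5, 0.4, -0.0]
gripper_width: 0.0649
grip_force: 0.0
```

move_arm --motion '[{"offset": [-0.937, -0.07, 0], "yaw": 0.07, "grip": 0.4}, {"offset": [-0.937, -0.07, 0], "yaw": 0.14, "grip": 0.4}, {"offset": [-0.937, -0.07, 0], "yaw": 0.21, "grip": 0.4}, {"offset": [-0.937, -0.07, 0], "yaw": 0.28, "grip": 0.4}, {"offset": [-0.937, -0.07, 0], "yaw": 0.337, "grip": 0.4}, {"offset": [-0.937, -0.07, 0], "yaw": 0.337, "grip": 0.4}, {"offset": [-0.937, -0.07, 0], "yaw": 0.337, "grip": 0.4}]'

```text
time_s: 15.1
tcp_pos: [0.492, -0.4292, 0.1189]
ee_rot: [0.906, 0.424, -0.0, -0.001]
force: [0.6, 0.0, -0.2]
gripper_width: 0.0649
grip_force: 0.0
```

```bash
python3 - <<'E'
from wr import *
from plan import plan
f=wrist("w10"); p=[.5245,-.387]
print(silh(f,terra(f["img"]),proj(f,[*p,.023]),.023),proj(f,[*p,.046]))
plan((.5245,-.387,.12,-40),(.5245,-.387,.022,-40))
E
```

```text
(array([ 523.14447753, -389.29606716]), (46.95214080810547, 46.97587585449219), 1.3174017667770386, np.uint64(2857)) (np.float64(313.20164674087897), np.float64(143.67526620735595))
now [ 0.4923 -0.429   0.1194] -39.8 w 0.0651 grip 0.0 t 15.15 F [-0.5  0.9  0.5] tilt -1.0
(0.5245, -0.387, 0.12, -40) 1 x [0.441, -0.018, -0.005] yaw(last) 0.002  step mm 53
(0.5245, -0.387, 0.022, -40) 1 x [0.0, 0.0, 0.817] yaw(last) -0.0  step mm 98
```

View pics/w10.png

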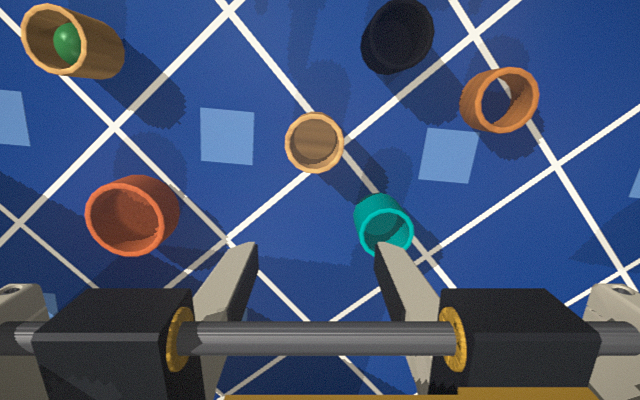

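move_arm --motion '[{"offset": [0.43, -0.016, 0], "yaw": 0, "grip": 0.4}, {"offset": [0.43, -0.016, 0], "yaw": 0, "grip": 0.4}, {"offset": [0.43, -0.016, 0], "yaw": 0, "grip": 0.4}, {"offset": [0.43, -0.016, 0.3], "yaw": 0, "grip": 0.4}, {"offset": [0.43, -0.016, 0.6], "yaw": 0, "grip": 0.4}, {"offset": [0.43, -0.016, 0.75], "yaw": 0, "grip": 0.4}, {"offset": [0.43, -0.016, 0.8], "yaw": 0, "grip": 0.4}, {"offset": [0.43, -0.016, 0.8], "yaw": 0, "grip": 0.4}]'

```text
time_s: 15.82
tcp_pos: [0.523, -0.3883, 0.0227]
ee_rot: [0.906, 0.423, -0.001, -0.002]
force: [-0.7, -0.5, 0.1]
gripper_width: 0.0652
grip_force: 0.0
```

move_arm --motion '[{"offset": [0, 0, 0], "yaw": 0, "grip": -0.5}, {"offset": [0, 0, 0], "yaw": 0, "grip": -0.5}, {"offset": [0, 0, 0], "yaw": 0, "grip": -0.5}, {"offset": [0, 0, 0], "yaw": 0, "grip": -0.5}, {"offset": [0, 0, 0], "yaw": 0, "grip": -0.5}, {"offset": [0, 0, 0], "yaw": 0, "grip": -0.5}]'

```text
time_s: 16.32
tcp_pos: [0.525, -0.3899, 0.0265]
ee_rot: [0.906, 0.423, 0.0, 0.001]
force: [-1.5, 0.3, 6.3]
gripper_width: 0.0433
grip_force: 30.0
```

```bash
python3 -c "
from plan import *
plan((.524,-.388,.135,-40),(.65,.247,.12,-40),(.65,.247,.033,-40),(.65,.247,.13,-40),(.33,-.35,.13,-40))"
```

```text
now [ 0.525  -0.3899  0.0265] -40.0 w 0.0433 grip 30.0 t 16.3167 F [-1.5  0.3  6.3] tilt -1.0
(0.524, -0.388, 0.135, -40) 1 x [0.007, -0.017, -0.904] yaw(last) 0.0  step mm 109
(0.65, 0.247, 0.12, -40) 5 x [0.946, -0.519, 0.025] yaw(last) -0.0  step mm 130
(0.65, 0.247, 0.033, -40) 1 x [0.0, 0.0, 0.725] yaw(last) -0.0  step mm 87
(0.65, 0.247, 0.13, -40) 1 x [0.0, 0.0, -0.808] yaw(last) -0.0  step mm 97
(0.33, -0.35, 0.13, -40) 6 x [-0.921, 0.193, 0.0] yaw(last) -0.0  step mm 113
```

move_arm --motion '[{"offset": [0, 0, -0.3], "yaw": 0, "grip": -0.5}, {"offset": [0, 0, -0.6], "yaw": 0, "grip": -0.5}, {"offset": [0, 0, -0.9], "yaw": 0, "grip": -0.5}, {"offset": [0, 0, -0.9], "yaw": 0, "grip": -0.5}]'

```text
time_s: 16.65
tcp_pos: [0.5277, -0.3923, 0.1415]
ee_rot: [0.906, 0.423, 0.002, 0.007]
force: [1.2, -1.0, 0.8]
gripper_width: 0.0433
grip_force: 30.0
```

move_arm --motion '[{"offset": [0.25, -0.14, 0], "yaw": 0, "grip": -0.5}, {"offset": [0.5, -0.28, 0], "yaw": 0, "grip": -0.5}, {"offset": [0.75, -0.41, 0], "yaw": 0, "grip": -0.5}, {"offset": [0.946, -0.52, 0], "yaw": 0, "grip": -0.5}]'

```text
time_s: 16.98
tcp_pos: [0.5496, -0.2598, 0.1328]
ee_rot: [0.906, 0.423, 0.0, -0.0]
force: [0.7, -0.4, -0.7]
gripper_width: 0.043
grip_force: 30.0
```

move_arm --motion '[{"offset": [0.25, -0.14, 0], "yaw": 0, "grip": -0.5}, {"offset": [0.5, -0.28, 0], "yaw": 0, "grip": -0.5}, {"offset": [0.75, -0.41, 0], "yaw": 0, "grip": -0.5}, {"offset": [0.946, -0.52, 0], "yaw": 0, "grip": -0.5}]'

```text
time_s: 17.32
tcp_pos: [0.5749, -0.1324, 0.1329]
ee_rot: [0.906, 0.423, 0.0, -0.0]
force: [0.7, -0.2, -0.4]
gripper_width: 0.0433
grip_force: 30.0
```

move_arm --motion '[{"offset": [0.25, -0.14, 0], "yaw": 0, "grip": -0.5}, {"offset": [0.5, -0.28, 0], "yaw": 0, "grip": -0.5}, {"offset": [0.75, -0.41, 0], "yaw": 0, "grip": -0.5}, {"offset": [0.946, -0.52, 0], "yaw": 0, "grip": -0.5}]'

```text
time_s: 17.65
tcp_pos: [0.6, -0.0053, 0.1329]
ee_rot: [0.906, 0.423, 0.0, -0.0]
force: [0.0, 0.2, -1.0]
gripper_width: 0.0428
grip_force: 30.0
```

move_arm --motion '[{"offset": [0.25, -0.14, 0], "yaw": 0, "grip": -0.5}, {"offset": [0.5, -0.28, 0], "yaw": 0, "grip": -0.5}, {"offset": [0.75, -0.41, 0], "yaw": 0, "grip": -0.5}, {"offset": [0.946, -0.52, 0], "yaw": 0, "grip": -0.5}]'

```text
time_s: 17.98
tcp_pos: [0.6252, 0.1218, 0.1329]
ee_rot: [0.906, 0.423, 0.0, -0.0]
force: [0.3, -0.8, -0.7]
gripper_width: 0.0433
grip_force: 30.0
```

move_arm --motion '[{"offset": [0.25, -0.14, 0], "yaw": 0, "grip": -0.5}, {"offset": [0.5, -0.28, 0], "yaw": 0, "grip": -0.5}, {"offset": [0.75, -0.41, 0], "yaw": 0, "grip": -0.5}, {"offset": [0.946, -0.52, 0], "yaw": 0, "grip": -0.5}, {"offset": [0.946, -0.52, 0], "yaw": 0, "grip": -0.5}]'

```text
time_s: 18.4
tcp_pos: [0.6501, 0.252, 0.1324]
ee_rot: [0.905, 0.425, 0.001, -0.001]
force: [-0.4, 0.0, -0.4]
gripper_width: 0.0429
grip_force: 30.0
```

```bash
python3 -c "
from plan import *
plan((.65,.2475,.05,-40),(.65,.2475,.037,-40))"
```

```text
now [0.6501 0.252  0.1324] -39.7 w 0.0429 grip 30.0 t 18.4 F [-0.4  0.  -0.4] tilt -1.0
(0.65, 0.2475, 0.05, -40) 1 x [-0.029, 0.023, 0.687] yaw(last) 0.003  step mm 83
(0.65, 0.2475, 0.037, -40) 1 x [0.0, 0.0, 0.108] yaw(last) -0.0  step mm 13
```

move_arm --motion '[{"offset": [-0.015, 0.01, 0.2], "yaw": 0, "grip": -0.5}, {"offset": [-0.015, 0.01, 0.4], "yaw": 0, "grip": -0.5}, {"offset": [-0.015, 0.01, 0.6], "yaw": 0, "grip": -0.5}, {"offset": [-0.015, 0.01, 0.6], "yaw": 0, "grip": -0.5}, {"offset": [-0.015, 0.01, 0.6], "yaw": 0, "grip": -0.5}]'

```text
time_s: 18.82
tcp_pos: [0.6486, 0.2434, 0.0593]
ee_rot: [0.906, 0.423, -0.002, -0.0]
force: [-0.8, -0.0, 0.1]
gripper_width: 0.0432
grip_force: 30.0
```

```bash
python3 -c "
from plan import *
plan((.65,.2475,.037,-40))"
```

```text
now [0.6486 0.2434 0.0593] -40.0 w 0.0432 grip 30.0 t 18.8167 F [-0.8 -0.   0.1] tilt -1.0
(0.65, 0.2475, 0.037, -40) 1 x [0.033, -0.013, 0.186] yaw(last) -0.0  step mm 23
```

move_arm --motion '[{"offset": [0.02, -0.01, 0.06], "yaw": 0, "grip": -0.5}, {"offset": [0.02, -0.01, 0.12], "yaw": 0, "grip": -0.5}, {"offset": [0.02, -0.01, 0.16], "yaw": 0, "grip": -0.5}, {"offset": [0.02, -0.01, 0.175], "yaw": 0, "grip": -0.5}, {"offset": [0.02, -0.01, 0.185], "yaw": 0, "grip": -0.5}, {"offset": [0.02, -0.01, 0.19], "yaw": 0, "grip": -0.5}, {"offset": [0.02, -0.01, 0.19], "yaw": 0, "grip": -0.5}]'

```text
time_s: 19.4
tcp_pos: [0.6506, 0.2468, 0.0381]
ee_rot: [0.906, 0.423, 0.0, 0.0]
force: [0.0, 0.2, 0.1]
gripper_width: 0.0432
grip_force: 30.0
```

Not clearly in contact yet, so I'll lower a little more.

move_arm --motion '[{"offset": [0, 0, 0.015], "yaw": 0, "grip": -0.5}, {"offset": [0, 0, 0.022], "yaw": 0, "grip": -0.5}, {"offset": [0, 0, 0.022], "yaw": 0, "grip": -0.5}]'

```text
time_s: 19.65
tcp_pos: [0.651, 0.2469, 0.0365]
ee_rot: [0.906, 0.423, 0.001, 0.0]
force: [-1.8, -0.7, 4.1]
gripper_width: 0.0431
grip_force: 30.0
```

move_arm --motion '[{"offset": [0, 0, 0], "yaw": 0, "grip": 0.3}, {"offset": [0, 0, 0], "yaw": 0, "grip": 0.3}, {"offset": [0, 0, 0], "yaw": 0, "grip": 0.3}, {"offset": [0, 0, 0], "yaw": 0, "grip": 0.3}, {"offset": [0, 0, -0.3], "yaw": 0, "grip": 0.3}, {"offset": [0, 0, -0.6], "yaw": 0, "grip": 0.3}, {"offset": [0, 0, -0.8], "yaw": 0, "grip": 0.3}, {"offset": [0, 0, -0.8], "yaw": 0, "grip": 0.3}]'

```text
time_s: 20.32
tcp_pos: [0.6542, 0.2476, 0.1383]
ee_rot: [0.906, 0.423, 0.005, 0.001]
force: [-0.2, 0.6, 0.5]
gripper_width: 0.0606
grip_force: 0.0
```

```bash
python3 - <<'E'
from plan import *
plan((.334,-.376,.13,-40))
t=grab_frame("top")
x,y=310,160
a=t["img"][120:260,160:420,::-1]; cv2.imwrite("pics/t2.png",cv2.resize(a,None,fx=3,fy=3,interpolation=cv2.INTER_CUBIC))
E
```

```text
now [0.6542 0.2476 0.1383] -40.0 w 0.0606 grip 0.0 t 20.3167 F [-0.2  0.6  0.5] tilt -0.9999
(0.334, -0.376, 0.13, -40) 6 x [-0.949, 0.216, 0.011] yaw(last) 0.0  step mm 117
```

move_arm --motion '[{"offset": [-0.95, 0.216, 0], "yaw": 0, "grip": 0.9}, {"offset": [-0.95, 0.216, 0], "yaw": 0, "grip": 0.9}, {"offset": [-0.95, 0.216, 0], "yaw": 0, "grip": 0.9}]'

```text
time_s: 20.62
tcp_pos: [0.5946, 0.1413, 0.1291]
ee_rot: [0.906, 0.423, -0.002, -0.0]
force: [-0.4, -0.3, -0.5]
gripper_width: 0.0756
grip_force: 0.0
```

move_arm --motion '[{"offset": [-0.95, 0.216, 0], "yaw": 0, "grip": 0.9}, {"offset": [-0.95, 0.216, 0], "yaw": 0, "grip": 0.9}, {"offset": [-0.95, 0.216, 0], "yaw": 0, "grip": 0.9}]'

```text
time_s: 20.87
tcp_pos: [0.5409, 0.0369, 0.1296]
ee_rot: [0.906, 0.423, -0.002, -0.001]
force: [0.5, -0.8, -0.1]
gripper_width: 0.0879
grip_force: 0.0
```

move_arm --motion '[{"offset": [-0.95, 0.216, 0], "yaw": 0, "grip": 0.9}, {"offset": [-0.95, 0.216, 0], "yaw": 0, "grip": 0.9}, {"offset": [-0.95, 0.216, 0], "yaw": 0, "grip": 0.9}]'

```text
time_s: 21.12
tcp_pos: [0.4877, -0.0668, 0.1298]
ee_rot: [0.906, 0.423, -0.001, -0.001]
force: [-0.7, 0.1, 0.1]
gripper_width: 0.0885
grip_force: 0.0
```

move_arm --motion '[{"offset": [-0.95, 0.216, 0], "yaw": 0, "grip": 0.9}, {"offset": [-0.95, 0.216, 0], "yaw": 0, "grip": 0.9}, {"offset": [-0.95, 0.216, 0], "yaw": 0, "grip": 0.9}]'

```text
time_s: 21.37
tcp_pos: [0.4345, -0.1706, 0.13]
ee_rot: [0.906, 0.422, -0.001, -0.001]
force: [1.5, 0.5, 0.7]
gripper_width: 0.0884
grip_force: 0.0
```

move_arm --motion '[{"offset": [-0.95, 0.216, 0], "yaw": 0, "grip": 0.9}, {"offset": [-0.95, 0.216, 0], "yaw": 0, "grip": 0.9}, {"offset": [-0.95, 0.216, 0], "yaw": 0, "grip": 0.9}]'

```text
time_s: 21.62
tcp_pos: [0.3813, -0.2747, 0.1301]
ee_rot: [0.906, 0.422, -0.0, -0.001]
force: [0.9, -0.4, -0.5]
gripper_width: 0.0885
grip_force: 0.0
```

move_arm --motion '[{"offset": [-0.95, 0.216, 0], "yaw": 0, "grip": 0.9}, {"offset": [-0.95, 0.216, 0], "yaw": 0, "grip": 0.9}, {"offset": [-0.95, 0.216, 0], "yaw": 0, "grip": 0.9}, {"offset": [-0.95, 0.216, 0], "yaw": 0, "grip": 0.9}, {"offset": [-0.95, 0.216, 0], "yaw": 0, "grip": 0.9}, {"offset": [-0.95, 0.216, 0], "yaw": 0, "grip": 0.9}]'

```text
time_s: 22.12
tcp_pos: [0.3296, -0.3759, 0.13]
ee_rot: [0.906, 0.422, 0.0, -0.002]
force: [0.1, 0.6, -0.3]
gripper_width: 0.0884
grip_force: 0.0
```

```bash
python3 - <<'E'
from wr import *
from plan import plan
f=wrist("w11"); p=[.366,-.3375]
print(silh(f,terra(f["img"]),proj(f,[*p,.02]),.02),proj(f,[*p,.04]))
plan((.366,-.338,.12,-40),(.366,-.338,.02,-40))
t=grab_frame("top")
a=t["img"][120:260,160:420,::-1]; cv2.imwrite("pics/t3.png",cv2.resize(a,None,fx=3,fy=3,interpolation=cv2.INTER_CUBIC))
E
```

```text
(array([ 367.06535629, -339.24913661]), (67.38160705566406, 67.17176818847656), 85.92317962646484, np.uint64(5257)) (np.float64(320.20654055718325), np.float64(141.49574143769308))
now [ 0.33   -0.3755  0.1303] -40.0 w 0.0884 grip 0.0 t 22.1667 F [ 0.4  0.4 -1. ] tilt -1.0
(0.366, -0.338, 0.12, -40) 1 x [0.432, 0.029, 0.086] yaw(last) 0.0  step mm 53
(0.366, -0.338, 0.02, -40) 1 x [0.0, 0.0, 0.833] yaw(last) -0.0  step mm 100
```

View pics/t3.png

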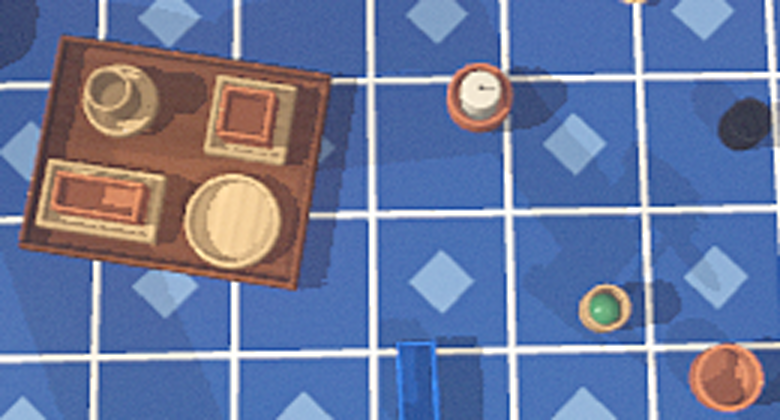

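All three are seated: cup (120,95), square dish (247,115), oblong dish (98,195). The candle pot and marble cup haven't moved. Last is the pinch pot, measured at (0.367,-0.339) m.

move_arm --motion '[{"offset": [0.433, 0.036, 0], "yaw": 0, "grip": 0.9}, {"offset": [0.433, 0.036, 0], "yaw": 0, "grip": 0.9}, {"offset": [0.433, 0.036, 0], "yaw": 0, "grip": 0.9}, {"offset": [0.433, 0.036, 0.3], "yaw": 0, "grip": 0.9}, {"offset": [0.433, 0.036, 0.6], "yaw": 0, "grip": 0.9}, {"offset": [0.433, 0.036, 0.8], "yaw": 0, "grip": 0.9}, {"offset": [0.433, 0.036, 0.91], "yaw": 0, "grip": 0.9}, {"offset": [0.433, 0.036, 0.91], "yaw": 0, "grip": 0.9}]'

```text
time_s: 22.88
tcp_pos: [0.3653, -0.3376, 0.0192]
ee_rot: [0.906, 0.424, -0.001, -0.003]
force: [-0.2, 0.4, -0.4]
gripper_width: 0.0884
grip_force: 0.0
```

move_arm --motion '[{"offset": [0, 0, 0], "yaw": 0, "grip": -0.5}, {"offset": [0, 0, 0], "yaw": 0, "grip": -0.5}, {"offset": [0, 0, 0], "yaw": 0, "grip": -0.5}, {"offset": [0, 0, 0], "yaw": 0, "grip": -0.5}, {"offset": [0, 0, 0], "yaw": 0, "grip": -0.5}, {"offset": [0, 0, 0], "yaw": 0, "grip": -0.5}, {"offset": [0, 0, 0], "yaw": 0, "grip": -0.5}]'

```text
time_s: 23.47
tcp_pos: [0.3672, -0.3408, 0.0233]
ee_rot: [0.906, 0.423, 0.0, 0.001]
force: [-0.4, 1.0, 6.2]
gripper_width: 0.0632
grip_force: 29.6
```

```bash
python3 -c "
from plan import *
plan((.367,-.339,.13,-40),(.5275,.1365,.13,-40))"
```

```text
now [ 0.3672 -0.3408  0.0233] -40.0 w 0.0632 grip 29.6 t 23.4667 F [-0.4  1.   6.2] tilt -1.0
(0.367, -0.339, 0.13, -40) 1 x [0.01, -0.011, -0.889] yaw(last) 0.0  step mm 107
(0.5275, 0.1365, 0.13, -40) 4 x [0.974, -0.381, 0.0] yaw(last) -0.0  step mm 125
```

move_arm --motion '[{"offset": [0, 0, -0.3], "yaw": 0, "grip": -0.5}, {"offset": [0, 0, -0.6], "yaw": 0, "grip": -0.5}, {"offset": [0, 0, -0.89], "yaw": 0, "grip": -0.5}, {"offset": [0, 0, -0.89], "yaw": 0, "grip": -0.5}]'

```text
time_s: 23.8
tcp_pos: [0.3693, -0.3438, 0.1357]
ee_rot: [0.906, 0.423, 0.001, 0.006]
force: [1.6, -1.5, -1.1]
gripper_width: 0.0634
grip_force: 29.6
```

move_arm --motion '[{"offset": [0.25, -0.1, 0], "yaw": 0, "grip": -0.5}, {"offset": [0.5, -0.2, 0], "yaw": 0, "grip": -0.5}, {"offset": [0.75, -0.3, 0], "yaw": 0, "grip": -0.5}, {"offset": [0.974, -0.38, 0], "yaw": 0, "grip": -0.5}]'

```text
time_s: 24.13
tcp_pos: [0.4067, -0.2196, 0.1287]
ee_rot: [0.906, 0.422, 0.0, -0.0]
force: [-0.2, -0.0, -0.9]
gripper_width: 0.0633
grip_force: 29.6
```

move_arm --motion '[{"offset": [0.25, -0.1, 0], "yaw": 0, "grip": -0.5}, {"offset": [0.5, -0.2, 0], "yaw": 0, "grip": -0.5}, {"offset": [0.75, -0.3, 0], "yaw": 0, "grip": -0.5}, {"offset": [0.974, -0.38, 0], "yaw": 0, "grip": -0.5}]'

```text
time_s: 24.47
tcp_pos: [0.447, -0.1005, 0.1288]
ee_rot: [0.906, 0.423, 0.0, -0.0]
force: [0.2, -0.3, -0.3]
gripper_width: 0.0634
grip_force: 29.6
```

move_arm --motion '[{"offset": [0.25, -0.1, 0], "yaw": 0, "grip": -0.5}, {"offset": [0.5, -0.2, 0], "yaw": 0, "grip": -0.5}, {"offset": [0.75, -0.3, 0], "yaw": 0, "grip": -0.5}, {"offset": [0.974, -0.38, 0], "yaw": 0, "grip": -0.5}]'

```text
time_s: 24.8
tcp_pos: [0.4873, 0.0184, 0.1288]
ee_rot: [0.906, 0.423, 0.0, -0.0]
force: [0.1, -1.1, -0.8]
gripper_width: 0.0631
grip_force: 29.6
```

move_arm --motion '[{"offset": [0.25, -0.1, 0], "yaw": 0, "grip": -0.5}, {"offset": [0.5, -0.2, 0], "yaw": 0, "grip": -0.5}, {"offset": [0.75, -0.3, 0], "yaw": 0, "grip": -0.5}, {"offset": [0.974, -0.38, 0], "yaw": 0, "grip": -0.5}, {"offset": [0.974, -0.38, 0], "yaw": 0, "grip": -0.5}, {"offset": [0.974, -0.38, 0], "yaw": 0, "grip": -0.5}]'

```text
time_s: 25.3
tcp_pos: [0.5273, 0.1365, 0.1284]
ee_rot: [0.906, 0.424, -0.0, -0.0]
force: [0.1, 0.2, -1.1]
gripper_width: 0.0631
grip_force: 29.6
```

```bash
python3 -c "
from plan import *
plan((.5275,.1365,.055,-40),(.5275,.1365,.033,-40))"
```

```text
now [0.5273 0.1365 0.1284] -39.8 w 0.0631 grip 29.6 t 25.3 F [ 0.1  0.2 -1.1] tilt -1.0
(0.5275, 0.1365, 0.055, -40) 1 x [0.001, 0.001, 0.612] yaw(last) 0.002  step mm 73
(0.5275, 0.1365, 0.033, -40) 1 x [0.0, 0.0, 0.183] yaw(last) -0.0  step mm 22
```

move_arm --motion '[{"offset": [0, 0, 0.2], "yaw": 0, "grip": -0.5}, {"offset": [0, 0, 0.4], "yaw": 0, "grip": -0.5}, {"offset": [0, 0, 0.55], "yaw": 0, "grip": -0.5}, {"offset": [0, 0, 0.65], "yaw": 0, "grip": -0.5}, {"offset": [0, 0, 0.72], "yaw": 0, "grip": -0.5}, {"offset": [0, 0, 0.76], "yaw": 0, "grip": -0.5}, {"offset": [0, 0, 0.785], "yaw": 0, "grip": -0.5}, {"offset": [0, 0, 0.785], "yaw": 0, "grip": -0.5}]'

```text
time_s: 25.97
tcp_pos: [0.5275, 0.1347, 0.0346]
ee_rot: [0.906, 0.422, -0.0, 0.0]
force: [0.4, -0.1, -0.2]
gripper_width: 0.0632
grip_force: 29.6
```

move_arm --motion '[{"offset": [0, 0, 0.01], "yaw": 0, "grip": -0.5}, {"offset": [0, 0, 0.01], "yaw": 0, "grip": -0.5}]'

```text
time_s: 26.13
tcp_pos: [0.528, 0.1352, 0.0341]
ee_rot: [0.906, 0.423, 0.001, 0.0]
force: [0.5, -0.3, -0.3]
gripper_width: 0.0632
grip_force: 29.6
```

move_arm --motion '[{"offset": [0, 0, 0.015], "yaw": 0, "grip": -0.5}, {"offset": [0, 0, 0.02], "yaw": 0, "grip": -0.5}, {"offset": [0, 0, 0.02], "yaw": 0, "grip": -0.5}]'

```text
time_s: 26.38
tcp_pos: [0.5283, 0.1353, 0.0332]
ee_rot: [0.906, 0.423, 0.001, 0.001]
force: [-3.2, -1.5, 12.0]
gripper_width: 0.0635
grip_force: 29.7
```

Seated. Release, lift well clear, and check.

move_arm --motion '[{"offset": [0, 0, 0], "yaw": 0, "grip": 0.7}, {"offset": [0, 0, 0], "yaw": 0, "grip": 0.7}, {"offset": [0, 0, 0], "yaw": 0, "grip": 0.7}, {"offset": [0, 0, 0], "yaw": 0, "grip": 0.7}, {"offset": [0, 0, -0.3], "yaw": 0, "grip": 0.7}, {"offset": [0, 0, -0.6], "yaw": 0, "grip": 0.7}, {"offset": [0, 0, -1], "yaw": 0, "grip": 0.7}, {"offset": [0, 0, -1], "yaw": 0, "grip": 0.7}]'

```text
time_s: 27.05
tcp_pos: [0.5314, 0.1356, 0.1579]
ee_rot: [0.906, 0.423, 0.005, 0.002]
force: [1.2, -0.8, 0.5]
gripper_width: 0.0794
grip_force: 0.0
```

move_arm --motion '[{"offset": [-1, 0.3, -0.3], "yaw": 0, "grip": 0.7}, {"offset": [-1, 0.3, -0.3], "yaw": 0, "grip": 0.7}, {"offset": [-1, 0.3, -0.3], "yaw": 0, "grip": 0.7}, {"offset": [-1, 0.3, -0.3], "yaw": 0, "grip": 0.7}]'

```text
time_s: 27.38
tcp_pos: [0.4769, 0.0159, 0.1886]
ee_rot: [0.907, 0.421, 0.0, 0.002]
force: [0.8, 0.8, -0.1]
gripper_width: 0.0789
grip_force: 0.0
```

move_arm --motion '[{"offset": [-1, 0.3, 0], "yaw": 0, "grip": 0.7}, {"offset": [-1, 0.3, 0], "yaw": 0, "grip": 0.7}, {"offset": [-1, 0.3, 0], "yaw": 0, "grip": 0.7}, {"offset": [-1, 0.3, 0], "yaw": 0, "grip": 0.7}, {"offset": [-1, 0.3, 0], "yaw": 0, "grip": 0.7}, {"offset": [-1, 0.3, 0], "yaw": 0, "grip": 0.7}]'

```text
time_s: 27.88
tcp_pos: [0.4286, -0.0946, 0.1868]
ee_rot: [0.907, 0.422, 0.0, -0.0]
force: [-0.5, -0.3, -0.4]
gripper_width: 0.0794
grip_force: 0.0
```

```bash
python3 - <<'E'
from wr import *
t=grab_frame("top");s=grab_frame("scene")
a=cv2.resize(t["img"][125:222,160:280,::-1],None,fx=3.2,fy=3.2,interpolation=cv2.INTER_CUBIC)
b=cv2.resize(s["img"][160:280,360:520,::-1],None,fx=2.5,fy=2.5,interpolation=cv2.INTER_CUBIC)
o=np.zeros((310,800,3),np.uint8); o[:a.shape[0],:a.shape[1]]=a; o[:300,400:800]=b; cv2.imwrite("pics/end.png",o)
for k,uv,h in (("candle",(319,151),40),("marble",(361,222),46)): print(k,silh(t,terra(t["img"]),uv,h/2000)[0])
m=cv2.inRange(cv2.cvtColor(t["img"],cv2.COLOR_RGB2HSV),(0,120,120),(11,255,255))
for k,p,z in (("pot",(.5275,.1365),.05),("sq",(.628,.119),.046),("lng",(.55,.262),.044)):
    print(k,np.round(proj(t,[*p,z]),1), ((np.array(proj(t,[*p,z]))-[160,125])*3.2).round())
print("cup",((np.array(proj(t,[.65,.2475,.056]))-[160,125])*3.2).round())
E
```

```text
candle [ 647.77480772 -106.85497893]
marble [ 431.50753875 -233.30157282]
pot [235.2 191.6] [241. 213.]
sq [241.8 157.4] [262. 104.]
lng [191.7 184.9] [101. 192.]
cup [116.  79.]
```

View pics/end.png

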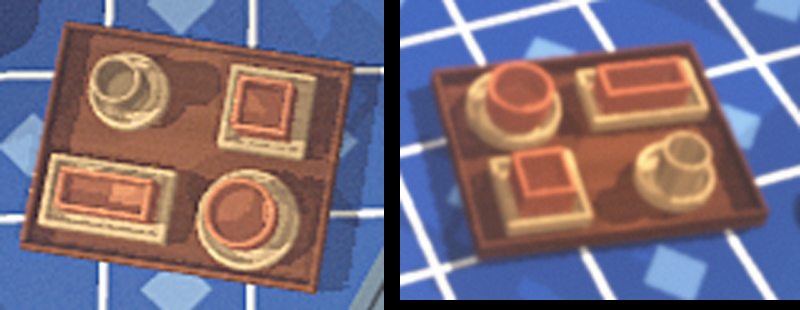

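All four are seated close to their predicted pixels. The marble cup reads 11 mm off, probably because the gripper partly hides it from the top camera. I'll check it from the scene camera.

```bash
python3 - <<'E'
from wr import *
s=grab_frame("scene"); s0=cv2.imread("pics/scene0.png")[:,:,::-1]
for k,p in (("candle",(.645,-.1066,.02)),("marble",(.435,-.2227,.023))):
    uv=proj(s,p); print(k,silh(s,terra(s["img"]),uv,p[2])[0],silh(s,terra(s0),uv,p[2])[0])
    u,v=map(int,uv); print(np.abs(s["img"][v-25:v+25,u-25:u+25].astype(int)-s0[v-25:v+25,u-25:u+25]).mean())
E
```

```text
candle [ 643.14384487 -106.58935782] [ 643.18046436 -106.55858954]
5.5468
marble [ 434.00125733 -222.89762105] [ 434.11707467 -222.92007631]
11.126133333333334
```

Both look-alikes are exactly where they started. Handing in.

```bash
python3 -c "
from station import env
print(env.sign_off())"
```

```text
the job is handed in; nothing more can be done
None
```

The four empty pieces are set down in their own nests, the candle pot and marble cup haven't moved, and the job is handed in at about 28 s; `sign_off()` returned no verdict.

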